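Seat a gas manifold in its service jig and lock it with the toggle clamp

ROBOT

A 6-joint arm with a two-finger parallel gripper is mounted at the origin on the work surface. World frame = base frame: x ahead of the robot, y to its left, z up, the work surface at z = 0. Lengths are in m, angles in rad, forces in N, time in s.
With the tool pointing down it reaches from about 0.3 to 0.875 m from the base axis. Payload 6.4 kg.
Tool frame: the origin (TCP) lies midway between the tips of the shut fingers; the grasp point (between the pads) lies 19 mm behind it; z points along the fingers, y is the direction in which the jaws open and shut (so a half turn about z gives the same grasp; the last joint's range is limited). The gripper opens to 85 mm and grips with 20 to 120 N. Pads are 22 mm wide; open, the fingers measure 114 mm over their backs; the gripper's body (76 mm by 85 mm) begins 54 mm behind the grasp point. The pads swing forward as they close: fully open they stand 13 mm farther back than shut.
Start: joints at [0.968, 0.181, 1.607, -0, 1.354, -0.206], TCP at [0.222, 0.53, 0.231] pointing down, gripper open.
Joint ranges: [-2.99, 2.99], [-0.89, 2.07], [0.3, 2.58], [-1.14, 4.28], [0, 2.63], [-3.12, 3.12]. Speed limits (rad/s): [2.57, 2.57, 3.01, 3.14, 3.14, 3.14].

INTERFACE

Orientations are given as a unit quaternion [w, x, y, z].
In Python, from bench import get_obs, camera, hand_in gives the robot as it stands.
- The arm moves only by the tool drive_tool, never from a script. Its argument "deltas" is a list of rows, each a list of 2 entries, a list of its own where there are three numbers: the shift along the world's x, y, z in m, then the turn about the world's z in rad. A call has 1 to 10 rows; each row shifts and turns the pose as measured when the row begins; what a row does not reach is not made up. A row lasts 1/10 s, in which the tool goes at most 50 mm and 8.59 degrees, less where a joint would pass 70% of its speed; a pose out of reach is approached as far as the arm can. A call is refused whole if a number of a shift passes 0.05 or a number of a turn 0.15, either way. A call with a gripper value outside its range is refused whole. "gripper" is the opening, from 0 (shut) to 1 (fully open), set as the call begins (left out, the last holds). The fingers move at their own pace and stop on an object; the grip force is fixed at half the most. Time passes only in rows, so rows that do not move let the fingers close. It gives the time, the measured TCP pose, the force and the opening at its end, in the units of the state.
- get_obs(): the state, without advancing time (a new reading comes with each control period).
- camera(name): name is "side" or "top" or "wrist"; returns a dict with "frame" (480x640x3 uint8, red, green, blue), "fx", "fy", "cx", "cy" (pixels), "k1" (the pictures are not rectified: a ray, as slopes to the right and down, at radius r is drawn at 1 + k1 r^2 times it, then the intrinsics apply), "eye" and "attitude" of the camera in the world. Camera axes: x right, y down, z forward; pixel columns grow to the right and rows downward; lengths in m; the calibration is good to about 2 mm. A picture is of the moment at which its call begins. There is no depth.
- hand_in(): hands the job in, once; it reports no verdict.
The state is a dict: "time_s": time; "q": joint angles; "dq": joint speeds; "joint_efforts": joint torques, N m; "eef_pos": TCP position; "eef_rot": TCP orientation; "wrist_force": force on the tool from outside, world axes, zero at the start; "torque": the same for the moment, N m; "opening": opening from 0.0 (shut) to 1.0 (fully open).
Only numpy, scipy, OpenCV 4.12 (cv2) and the standard library are available. Lean on these libraries where they do the work, as an engineer would, in place of code of your own. Each camera call takes 0.05 s, during which the arm holds its last target.

TASK

Take the aluminium manifold block, set it on the jig plate with its low tongue towards the toggle clamp and slide it between the guide rails until it is fully home against the end stop, without ramming it. Then push the clamp's upright handle over and down, through dead centre and right onto its stop, firmly but without forcing it, so that the rubber pad holds the tongue down with the block still home. Let go and leave everything else on the bench where it stands.

Things in the scene. Friction and masses are not known exactly. Their poses are not given: they have to be found in the camera images.
- manifold: Loose plain aluminium block, 110 mm long (its x), 36 wide (y), 0.29-0.45 kg, left of the jig. Origin: centre of its underside, z up. x = -20 to 55 mm: tall body, 36 high, topped by three brass hex fittings (17 wide, 14 tall) at x = -6, 17.5, 41. x = -55 to -20 mm: low tongue, 16 high, turned roughly to the jig. Grip it across its width by the body. Home: origin at jig x = 91, y = 0, z = 14 mm, its x along the jig's x.
- tongue_end (a point): Middle of the manifold's end face on the tongue (manifold x = -55 mm), 8 mm above its underside. This face goes against the end stop.
- jig: Service jig screwed to the bench: grey plate 345 x 100 mm, 14 mm thick. Origin on the bench under the pivot of the clamp's arm; x runs along the plate from the clamp to the open end (plate x = -150 to 195 mm), z up. The toggle clamp stands at x = -35 to 15 mm. While open its arm stands up, up to 130 mm above the bench, its spindle and pad reaching forward to x = 50 mm at 85 to 115 mm height.
- channel_mouth (a point): Mouth of the guide channel: on the plate at jig x = 92 mm, y = 0. Two dark steel rails, 10 mm high, run from jig x = 40 to 78 mm with 39 mm between them and flare apart to 52 mm at the mouth. Beyond the mouth the plate is bare: the block can be set down there and slid in towards jig -x. The rails guide only the tongue; seated, the block is free of them from jig x = 92 mm outwards.
- end_stop: Low dark steel block, 40 mm wide and 13 mm high, fixed across the jig plate. Its body origin coincides with the jig's origin; its working face is at point stop_face. Pressing the manifold against it with more than 30 N is ramming.
- stop_face (a point): Middle of the end stop's working face, at jig x = 36 mm, y = 0, 22 mm above the bench.
- clamp_handle (a joint): Folding angle of the clamp's knee, rad: 0 open as found, about 1.4 as the pad meets the tongue, 2.10 at dead centre, 2.225 on its rigid stop. From centre to stop the handle itself turns only 3 degrees, 4 to 5 mm at the grip. Stiff pivots hold the handle wherever it is left: it does not fall the last bit, it must be pushed until it comes up hard.
- handle_grip (a point): On the handle's axis, middle of its round grey grip with dark bands (18 mm thick, 68 mm long), 90 mm from the handle's pin. Open: handle upright, leaning 20 degrees away from the manifold, this point at jig x = -36, z = 127 mm. Closed: handle level, pointing away from the manifold, at jig x = -108, z = 60 mm. It moves in the plane jig y = 0, on an arc about x = -31, z = 41 mm, radius 84 mm (within 5).
- clamp_pad: Black rubber pad, 17 mm across, on the spindle of the clamp's arm; comes down on the tongue at jig x = 48 mm as the handle closes and then presses with about 25 N. Pushed square to the handle at its grip, the handle takes 1 to 4 N at first, 6 to 12 N while the rubber is squeezed, nearly nothing at dead centre, then it meets its stop. More than 40 N on the handle is forcing it.
- amber_bottle: Bystander: amber glass bottle, 76 mm in diameter, 160 mm tall; origin under its centre.
- dropper_bottle: Bystander: small amber bottle, 38 mm in diameter, 85 mm tall; origin under its centre.
- spanner: Bystander: spanner 150 mm long lying on the bench.
- fittings_tray: Bystander: open white tray, 100 x 140 x 30 mm, with brass ferrules; origin under its centre.
Things that resemble listed ones, but are neither listed nor needed, are in the scene too. Leave any green or turquoise look-alike of the manifold alone.

How it is judged:
On the way, in this order (a step that is already met when the one before it is completed fails the run):
1. the manifold lies flat on the plate, fully home against the end stop, with the clamp still open (x of tongue_end in the frame of jig below 0.038 m and y of tongue_end in the frame of jig between -0.003 and 0.003 m and angle between the x axis of manifold and the x axis of jig, either way round below 0.08 rad and angle between manifold's own z axis and vertical below 0.05 rad and z of manifold in the frame of jig below 0.0165 m and value of joint clamp_handle below 1.2 rad), for 0.2 s.
2. the handle is over centre, on its stop, and the pad bears on the tongue (x of tongue_end in the frame of jig below 0.038 m and y of tongue_end in the frame of jig between -0.003 and 0.003 m and angle between the x axis of manifold and the x axis of jig, either way round below 0.08 rad and angle between manifold's own z axis and vertical below 0.05 rad and z of manifold in the frame of jig below 0.0165 m and value of joint clamp_handle above 2.165 rad and contact force between clamp_pad and manifold above 12 N), for 0.2 s.
At the end, for the whole second after the job is handed in: The manifold lies flat on the jig plate in the channel, its tongue end within 2 mm of the stop face and 3 mm of the channel's middle (within 0.08 rad of straight), at rest; the clamp's knee is past 2.165 rad (dead centre 2.10, stop 2.225) and its pad presses on the manifold with more than 12 N (all of step 2 and linear speed of manifold below 0.01 m/s); the robot touches nothing.
It fails at once if the manifold is rammed into the end stop (over 30 N) (contact force between manifold and end_stop above 30 N).
It fails at once if the clamp handle is forced (over 40 N) (contact force between any of the fingers, the arm and clamp_handle above 40 N).
It fails at once if something else on the bench is moved by more than 30 mm (distance of any of amber_bottle, dropper_bottle, spanner, fittings_tray from where it was at the start of the episode above 0.03 m).
It also fails if it takes over 64 s, if anything falls off the work surface, if the arm or the gripper's body presses on something with over 40 N, if the wrist force passes 120 N, or if a joint passes its speed limit or range.

## Working session

There is one attempt and no reset: what is moved stays moved. The work goes in short steps, Python scripts to look and compute and a tool call to move; the robot and the scene stay as the last step left them, time stands still between calls to the robot, and variables do not carry over. Pictures are saved under pics/ and viewed, and the job is handed in when it is done.

Besides the shell and the picture viewer there is one more tool, called in YAML: its name, and indented under it one key for each argument. drive_tool: Moves the arm, as the interface text tells. Its arguments: {"type":"object","properties":{"deltas":{"type":"array","items":{"type":"array"}},"gripper":{"type":"number"}},"required":["deltas"]}

```bash
mkdir -p pics; ls; cat > h.py <<'E'
import numpy as np, cv2
from bench import get_obs, camera
def save(n,c,name): cv2.imwrite(f'pics/{name}.png',cv2.cvtColor(c['frame'],cv2.COLOR_RGB2BGR))
E
python3 - <<'E'
from h import *
import pickle
for n in ['side','top','wrist']:
    c=camera(n); save(n,c,n+'0'); pickle.dump(c,open(n+'0.pkl','wb'))
    print(n,{k:v for k,v in c.items() if k!='frame'})
o=get_obs(); print(o)
E
```

```text
pics
side {'fx': 598.4106822091551, 'fy': 598.4106822091551, 'cx': 315.9660610424821, 'cy': 238.1444667941377, 'k1': -0.14403124152722188, 'eye': array([-0.06264987, -0.79570057,  0.79853254]), 'attitude': array([-0.45599226,  0.84940671, -0.23369513,  0.12635622])}
top {'fx': 434.8443655983903, 'fy': 434.8443655983903, 'cx': 315.1743130810365, 'cy': 238.7219309566236, 'k1': -0.024017560638627103, 'eye': array([0.32959068, 0.13056098, 0.91537988]), 'attitude': array([ 0.06014583, -0.69966135,  0.70785163, -0.07617446])}
wrist {'fx': 372.2930300152244, 'fy': 372.2930300152244, 'cx': 317.3315456837342, 'cy': 239.53723071372653, 'k1': -0.07839615268980035, 'eye': array([0.15070716, 0.56011601, 0.37280063]), 'attitude': array([0.12692264, 0.82298369, 0.54736157, 0.08356913])}
{'time_s': 0.15, 'q': array([ 9.67704259e-01,  1.81406119e-01,  1.60776770e+00,  1.30061543e-05,
        1.35377451e+00, -2.06331740e-01]), 'dq': array([-0.00179424, -0.0021316 , -0.00134766, -0.00157894,  0.00028349,
       -0.00047779]), 'joint_efforts': array([ 1.17719606e-03, -4.45260358e+01, -3.51693928e+01, -4.20387150e-04,
        5.77861065e-03, -3.41708937e-05]), 'eef_pos': array([0.22195675, 0.52998736, 0.23057613]), 'eef_rot': array([-2.72738212e-04,  1.97082856e-01,  9.80386602e-01, -6.20579698e-04]), 'wrist_force': array([-0.64858254,  0.50616445, -0.1110457 ]), 'torque': array([ 0.02052436,  0.00099946, -0.03193719]), 'opening': 1.0025257555398104}
```

View pics/top0.png

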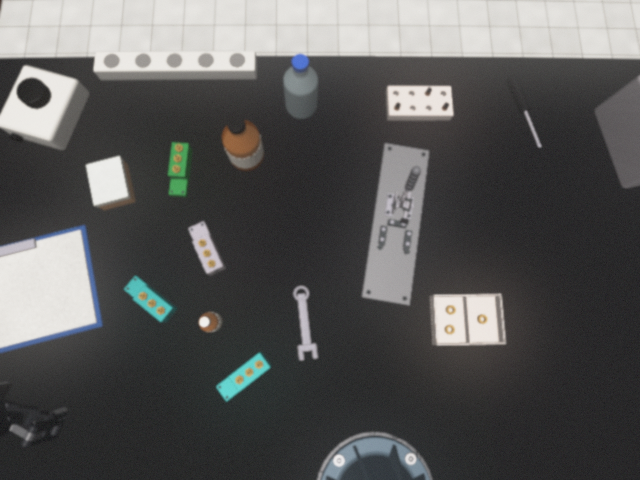

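View pics/side0.png

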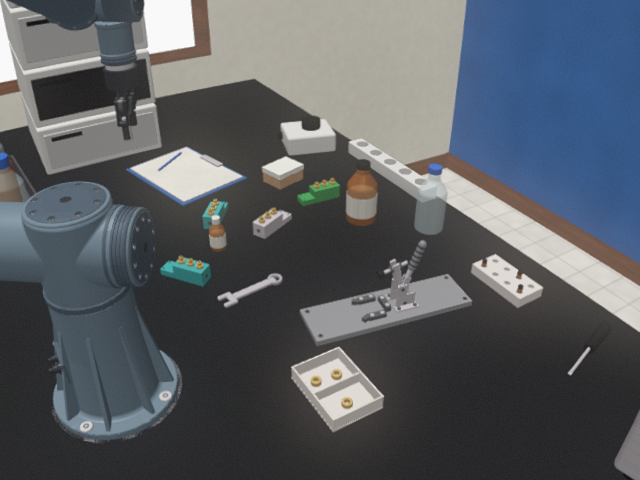

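View pics/wrist0.png

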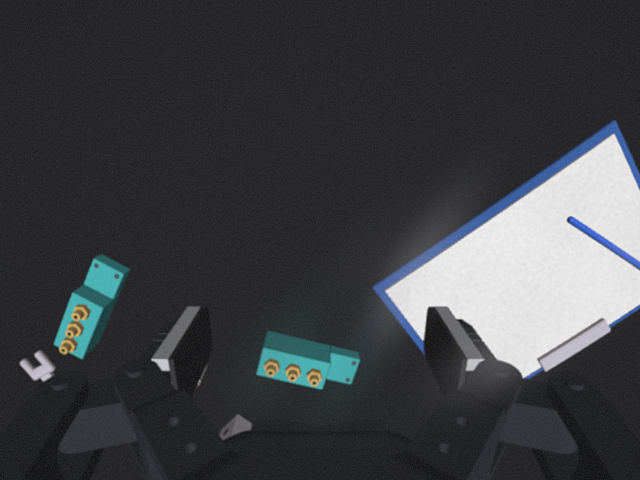

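```bash
cat >> h.py <<'E'
from scipy.spatial.transform import Rotation as R
def KD(c):
    return np.array([[c['fx'],0,c['cx']],[0,c['fy'],c['cy']],[0,0,1.]]),np.array([c['k1'],0,0,0,0.])
def Rw(c):
    q=c['attitude']; return R.from_quat([q[1],q[2],q[3],q[0]]).as_matrix()
def cast(c,px,z):
    K,D=KD(c); p=cv2.undistortPoints(np.array(px,float).reshape(-1,1,2),K,D).reshape(-1,2)
    d=np.c_[p,np.ones(len(p))]@Rw(c).T; e=c['eye']
    return e+d*((z-e[2])/d[:,2])[:,None]
def proj(c,P):
    K,D=KD(c); X=(np.array(P,float).reshape(-1,3)-c['eye'])@Rw(c)
    return cv2.projectPoints(X,np.zeros(3),np.zeros(3),K,D)[0].reshape(-1,2)
def tri(cs,pxs):
    A=np.zeros((3,3));b=np.zeros(3)
    for c,p in zip(cs,pxs):
        q=cast(c,[p],0)[0]; d=q-c['eye']; d/=np.linalg.norm(d); M=np.eye(3)-np.outer(d,d); A+=M;b+=M@c['eye']
    return np.linalg.solve(A,b)
def crop(c,box,s,name):
    x0,y0,x1,y1=box; cv2.imwrite(f'pics/{name}.png',cv2.resize(cv2.cvtColor(c['frame'][y0:y1,x0:x1],cv2.COLOR_RGB2BGR),None,fx=s,fy=s,interpolation=cv2.INTER_CUBIC))
E
python3 - <<'E'
from h import *
import pickle
t=pickle.load(open('top0.pkl','rb'));s=pickle.load(open('side0.pkl','rb'))
crop(t,(170,210,250,290),7,'tm'); crop(t,(350,135,450,315),3.3,'tj'); crop(s,(240,190,310,250),8,'sm'); crop(s,(290,220,480,350),4,'sj')
f=t['frame']; hsv=cv2.cvtColor(f,cv2.COLOR_RGB2HSV)
# jig plate
m=((hsv[...,1]<60)&(hsv[...,2]>70)).astype('uint8')
cs,_=cv2.findContours(m,cv2.RETR_EXTERNAL,cv2.CHAIN_APPROX_NONE)
for k in cs:
    if cv2.contourArea(k)>150:
        r=cv2.minAreaRect(k)
        if 180<r[0][0]<430 and 140<r[0][1]<320: print(r,cv2.contourArea(k)); b=cv2.boxPoints(r); print(b, cast(t,b,0.014))
E
```

```text
((205.0141143798828, 247.78353881835938), (54.03693771362305, 21.634178161621094), 67.16634368896484) 1045.0
[[184.56    227.08002]
 [204.49881 218.68472]
 [225.46823 268.48706]
 [205.52942 276.88235]] [[0.53345266 0.38470491 0.014     ]
 [0.55132977 0.34327292 0.014     ]
 [0.44450157 0.29610492 0.014     ]
 [0.42744615 0.33684462 0.014     ]]
((396.1700134277344, 223.80999755859375), (50.91168975830078, 159.66470336914062), 8.13010311126709) 7611.0
[[359.68    299.24   ]
 [382.26    141.18   ]
 [432.66003 148.38   ]
 [410.08002 306.44   ]] [[ 0.37768664  0.01873848  0.014     ]
 [ 0.72511705 -0.04329035  0.014     ]
 [ 0.70781925 -0.15514706  0.014     ]
 [ 0.3615224  -0.08508755  0.014     ]]
((244.87265014648438, 155.97349548339844), (24.408939361572266, 38.277652740478516), 77.79953002929688) 363.0
[[223.58688 148.08934]
 [261.00003 140.00002]
 [266.15842 163.85765]
 [228.74527 171.94698]] [[0.71051829 0.30726685 0.014     ]
 [0.72900703 0.22542106 0.014     ]
 [0.67327897 0.21355125 0.014     ]
 [0.65528804 0.29452632 0.014     ]]
```

View pics/tm.png

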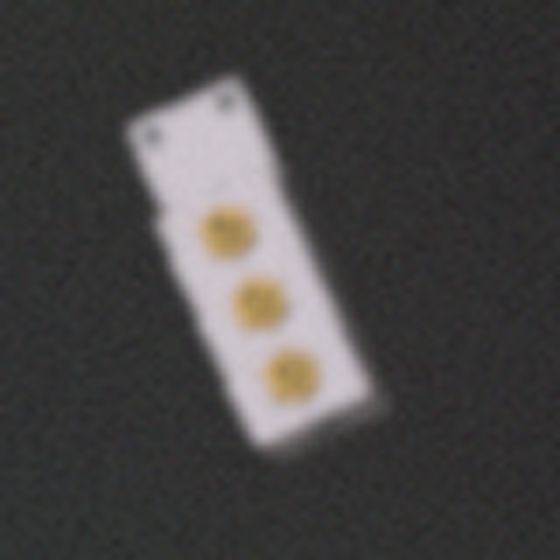

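View pics/sm.png

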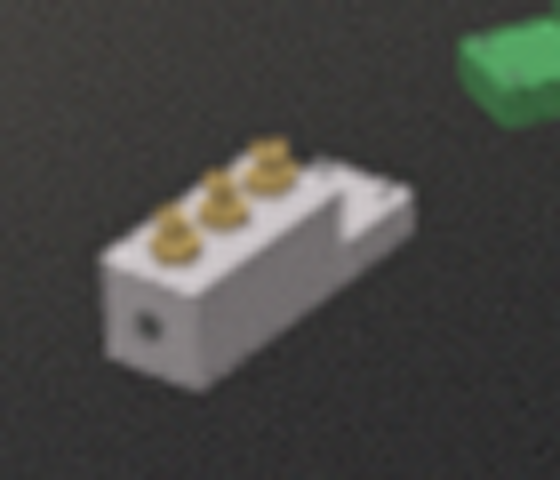

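View pics/tj.png

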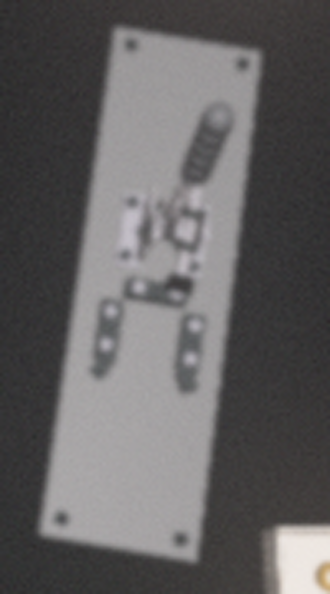

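View pics/sj.png

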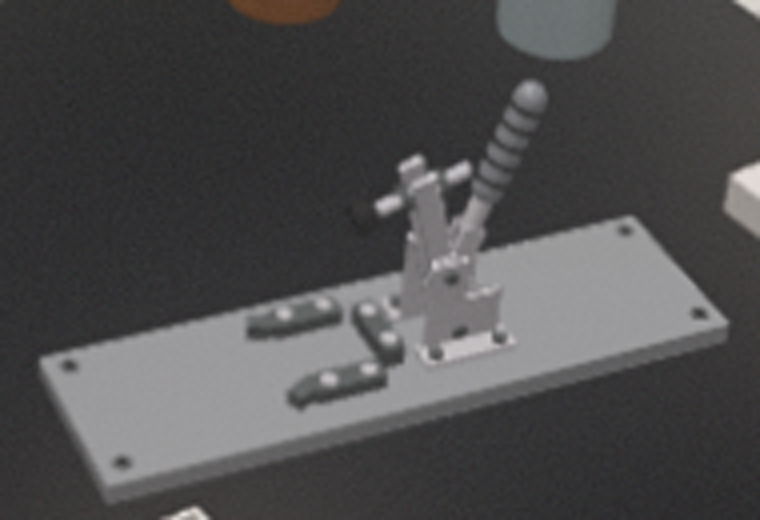

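```bash
cat > est.py <<'E'
from h import *
import pickle
from scipy.optimize import least_squares
t=pickle.load(open('top0.pkl','rb'));s=pickle.load(open('side0.pkl','rb'))
def fit(obs,x0,zb):
    # obs: list of (cam, pix, model xyz); pose x,y,yaw
    def T(p,m):
        c,sn=np.cos(p[2]),np.sin(p[2]); return np.c_[p[0]+c*m[:,0]-sn*m[:,1],p[1]+sn*m[:,0]+c*m[:,1],zb+m[:,2]]
    def f(p):
        return np.concatenate([(proj(c,T(p,np.array(m,float)))-np.array(px)).ravel() for c,px,m in obs])
    r=least_squares(f,x0,loss='soft_l1'); return r.x,f(r.x).reshape(-1,2)
if __name__=='__main__':
    tj=np.array([(115,27),(261,50),(198,560),(40,535)])/3.3+[350,135]
    sj=np.array([(40,362),(635,217),(727,323),(108,490)])/4+[290,220]
    print(cast(t,tj,.014)[:,:2],cast(s,sj,.014)[:,:2])
    # jig x dir ~ world -x ; jig y ~ world -y
    h=.014
    J=dict(a=(-.15,-.05,h),b=(-.15,.05,h),c=(.195,.05,h),d=(.195,-.05,h))
    # top image: left=+y world= -y jig
    mt=[J['a'],J['b'],J['c'],J['d']]; ms=[J['d'],J['a'],J['b'],J['c']]
    for o in ([(t,tj,mt)],[(s,sj,ms)],[(t,tj,mt),(s,sj,ms)]):
        p,r=fit(o,[.57,-.06,np.pi+.15],0); print('jig',p,r.round(1).tolist())
    ft=np.array([(228,232),(260,303),(292,376)])/7+[170,210]
    tt=np.array([(130,127),(238,78),(372,394),(262,446)])/7+[170,210]
    sm=np.array([(103,258),(196,296),(343,190),(412,193),(412,232),(203,390),(107,355)])/8+[240,190]
    sf=[]
    mt=[(-.006,0,.043),(.0175,0,.043),(.041,0,.043)]
    mt2=[(-.055,-.018,.016),(-.055,.018,.016),(.055,.018,.036),(.055,-.018,.036)]
    ms=[(.055,-.018,.036),(.055,.018,.036),(-.02,.018,.036),(-.055,.018,.016),(-.055,.018,0),(.055,.018,0),(.055,-.018,0)]
    for o in ([(t,ft,mt),(t,tt,mt2)],[(s,sm,ms)],[(t,ft,mt),(t,tt,mt2),(s,sm,ms)]):
        p,r=fit(o,[.48,.34,np.pi+.4],0); print('man',p,r.round(1).tolist())
E
python3 est.py
```

```text
[[ 0.72035609 -0.04885155]
 [ 0.70364961 -0.14685637]
 [ 0.36508527 -0.08511447]
 [ 0.38196175  0.0135414 ]] [[ 0.38249353  0.01099316]
 [ 0.72206985 -0.05075029]
 [ 0.70240671 -0.14557055]
 [ 0.36421919 -0.08614346]]
jig [ 0.56496514 -0.07085708  2.96104031] [[-0.1, -0.5], [0.1, 0.0], [-0.0, 0.5], [0.1, -0.1]]
jig [ 0.56513031 -0.07180529  2.96293546] [[-0.4, -0.2], [-0.6, -0.3], [1.2, 0.3], [0.1, 0.0]]
jig [ 0.5651176  -0.07120723  2.9618364 ] [[-0.0, -0.5], [0.2, -0.0], [0.2, 0.4], [0.3, -0.1], [-0.6, -0.5], [-0.7, -0.4], [1.0, 0.2], [-0.1, -0.2]]
man [0.48817301 0.33608075 3.58345869] [[-0.0, -0.2], [-0.0, -0.1], [0.1, -0.2], [-0.1, 0.2], [0.2, -0.0], [0.3, 0.0], [-0.3, 0.3]]
man [0.48985504 0.33745751 3.59089813] [[-0.2, -0.0], [0.0, -0.3], [0.2, -0.7], [-0.0, -0.2], [0.1, 0.3], [-0.2, 0.5], [0.1, 0.4]]
man [0.48866436 0.33620042 3.58722539] [[-0.1, -0.5], [-0.0, -0.4], [0.1, -0.4], [-0.3, 0.0], [0.0, -0.3], [0.3, -0.3], [-0.3, 0.1], [-0.5, 0.3], [-0.3, 0.0], [0.0, -0.3], [-0.1, 0.1], [-0.0, 0.7], [-0.5, 0.9], [-0.2, 0.7]]
```

Candidates at top-view pixels: plain grey/aluminium block (206,248); turquoise blocks (148,300) and (244,377); green block (178,168). I choose the grey one: it is the aluminium, and the crops show its low tongue at the top end (197,230), pointing towards the jig's clamp side. Moving to hover over it.

drive_tool:
  deltas:
    - [[0.031, -0.0255, -0.01], 0.14]
    - [[0.031, -0.0255, -0.01], 0.14]
    - [[0.031, -0.0255, -0.01], 0.14]
    - [[0.031, -0.0255, -0.01], 0.14]
    - [[0.031, -0.0255, -0.01], 0.14]
    - [[0.031, -0.0255, -0.01], 0.14]
    - [[0.031, -0.0255, -0.01], 0]
    - [[0.03, -0.025, -0.01], 0]
    - [[0, 0, 0], 0]
  gripper: 1

```text
time_s: 1.05
eef_pos: [0.4734, 0.319, 0.1465]
eef_rot: [-0.002, -0.237, 0.971, 0.0]
wrist_force: [0.7, 0.8, -0.2]
opening: 1.001
```

```bash
python3 - <<'E'
from h import *
import pickle
c=camera('wrist'); pickle.dump(c,open('w1.pkl','wb')); save('w',c,'w1')
o=get_obs(); q=o['eef_rot']; print(o['time_s'],o['eef_pos'],q,2*np.arctan2(q[2],q[1]),o['q'],o['wrist_force'])
P=np.array([.4885,.336]);a=3.586; Rm=np.array([[np.cos(a),-np.sin(a)],[np.sin(a),np.cos(a)]])
for m in [(-.055,-.018,.016),(-.055,.018,.016),(.055,.018,.036),(.055,-.018,.036)]:
    print(proj(c,np.r_[P+Rm@m[:2],m[2]]))
E
```

```text
1.1 [0.47197664 0.32033038 0.14693811] [-2.01056888e-03 -2.37438372e-01  9.71400402e-01  4.86721547e-04] 3.6210496138624846 [ 3.87385574e-01  2.61999092e-01  1.69007832e+00  1.67214672e-03
  1.19334990e+00 -1.66348696e+00] [-0.51002501  0.24687512 -0.23482184]
[[346.03836361 318.5096138 ]]
[[302.4771492  317.24988976]]
[[304.91829632 188.52454497]]
[[357.43253146 190.32891053]]
```

View pics/w1.png

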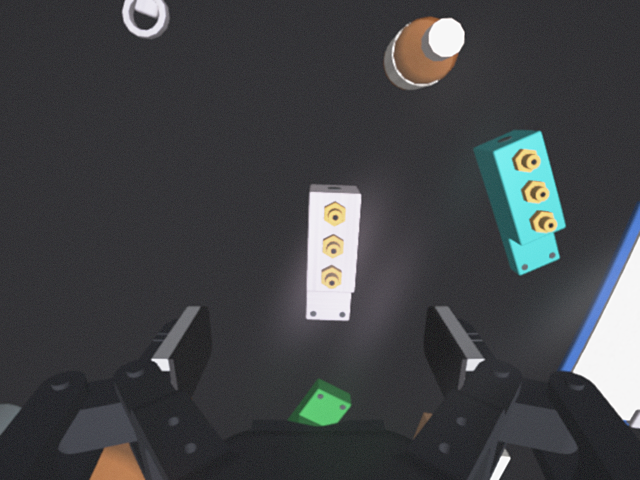

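```bash
python3 - <<'E'
from h import *
from est import *
c=pickle.load(open('w1.pkl','rb'))
crop(c,(295,175,375,330),5,'w1c')
px=[(350,320),(306,320),(308,193),(361,194),(332,277),(333.5,246),(335,213.5)]
m=[(-.055,-.018,.016),(-.055,.018,.016),(.055,.018,.036),(.055,-.018,.036),(-.006,0,.047),(.0175,0,.047),(.041,0,.047)]
p,r=fit([(c,px,m)],[.4885,.336,3.586],0); print(p,r.round(1).tolist())
a=p[2]; print('grasp',p[:2]+.022*np.array([np.cos(a),np.sin(a)]))
E
```

```text
[0.4883475  0.33910942 3.59308942] [[-0.1, -0.2], [0.4, -1.2], [0.5, -2.4], [-0.1, -2.0], [-0.1, 2.8], [-0.2, 2.2], [-0.3, 1.4]]
grasp [0.468552   0.32951053]
```

View pics/w1c.png

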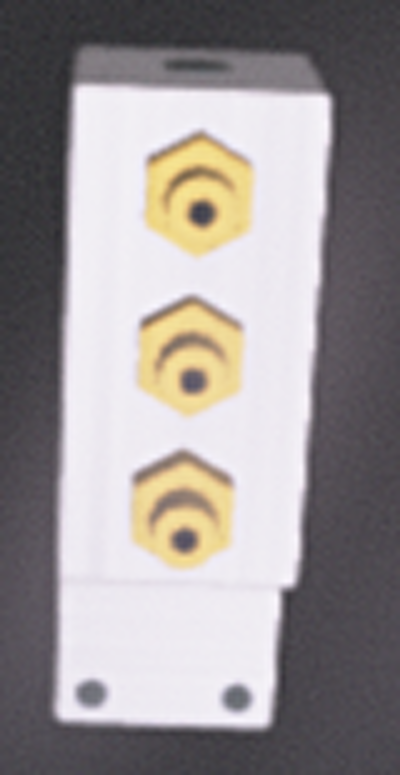

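drive_tool:
  deltas:
    - [[-0.003, 0.008, -0.025], -0.03]
    - [[0, 0, -0.03], 0]
    - [[0, 0, -0.03], 0]
    - [[0, 0, -0.025], 0]
    - [[0, 0, -0.015], 0]
    - [[0, 0, 0], 0]
  gripper: 1

```text
time_s: 1.7
eef_pos: [0.4658, 0.333, 0.0204]
eef_rot: [-0.001, -0.223, 0.975, 0.002]
wrist_force: [-0.2, 0.2, -0.0]
opening: 1.002
```

drive_tool:
  deltas:
    - [[0.003, -0.0046, -0.008], 0]
    - [[0, 0, -0.006], 0]
    - [[0, 0, 0], 0]

```text
time_s: 2.0
eef_pos: [0.4702, 0.3297, 0.008]
eef_rot: [0.001, -0.224, 0.975, 0.002]
wrist_force: [-0.8, 0.5, -0.5]
opening: 0.998
```

drive_tool:
  deltas:
    - [[-0.001, -0.001, -0.003], 0]
    - [[0, 0, 0], 0]
    - [[0, 0, 0], 0]
    - [[0, 0, 0], 0]
    - [[0, 0, 0], 0]
    - [[0, 0, 0], 0]
    - [[0, 0, 0], 0]
    - [[0, 0, 0], 0]
  gripper: 0.2

```text
time_s: 2.8
eef_pos: [0.4708, 0.3291, 0.0071]
eef_rot: [0.003, -0.224, 0.975, 0.003]
wrist_force: [0.9, -0.3, -0.9]
opening: 0.412
```

drive_tool:
  deltas:
    - [[0, 0, 0.03], 0]
    - [[0, 0, 0.04], 0]
    - [[0, 0, 0.04], 0]
    - [[-0.007, -0.03, 0], -0.1]
    - [[-0.007, -0.035, 0], -0.1]
    - [[-0.007, -0.035, 0], -0.1]
    - [[-0.007, -0.035, 0], -0.1]
    - [[-0.007, -0.035, 0], -0.1]
    - [[-0.007, -0.035, 0], -0.1]
    - [[0, 0, 0], 0]

```text
time_s: 3.8
eef_pos: [0.4197, 0.1165, 0.1155]
eef_rot: [-0.002, 0.085, 0.996, 0.002]
wrist_force: [-0.3, 1.0, -4.4]
opening: 0.412
```

drive_tool:
  deltas:
    - [[-0.004, -0.032, 0], 0]
    - [[-0.004, -0.032, 0], 0]
    - [[-0.004, -0.032, 0], 0]
    - [[-0.004, -0.032, -0.01], 0]
    - [[-0.004, -0.026, -0.015], 0]
    - [[0, 0, -0.015], 0]
    - [[0, 0, 0], 0]

```text
time_s: 4.5
eef_pos: [0.3972, -0.0419, 0.0738]
eef_rot: [-0.002, 0.083, 0.997, 0.003]
wrist_force: [-0.6, 0.3, -3.6]
opening: 0.411
```

```bash
cat > st.py <<'E'
from h import *
J=np.array([.5651,-.0712,2.962])
def st():
    o=get_obs(); q=o['eef_rot']; d=o['eef_pos'][:2]-J[:2]; c,s=np.cos(J[2]),np.sin(J[2])
    f=o['wrist_force']
    print('t',o['time_s'].__round__(2),'eef',o['eef_pos'].round(4),'jig xy',(c*d[0]+s*d[1]).round(4),(-s*d[0]+c*d[1]).round(4),'yaw',round(2*np.arctan2(q[2],q[1]),4),'F',f.round(1),'Fjig',(c*f[0]+s*f[1]).round(1),(-s*f[0]+c*f[1]).round(1),'op',round(o['opening'],3),'q',o['q'].round(2))
    return o
E
python3 - <<'E'
from st import *
import pickle
st()
for n in ['side','top','wrist']:
    c=camera(n); save(n,c,n+'2'); pickle.dump(c,open(n+'2.pkl','wb'))
    if n=='side': crop(c,(290,200,490,350),4,'s2c')
E
```

```text
t 4.5 eef [ 0.3972 -0.0419  0.0738] jig xy 0.1704 0.0012 yaw 2.9749 F [-0.6  0.3 -3.6] Fjig 0.6 -0.2 op 0.411 q [-0.41  0.01  2.16  0.    0.98 -1.81]
```

View pics/s2c.png

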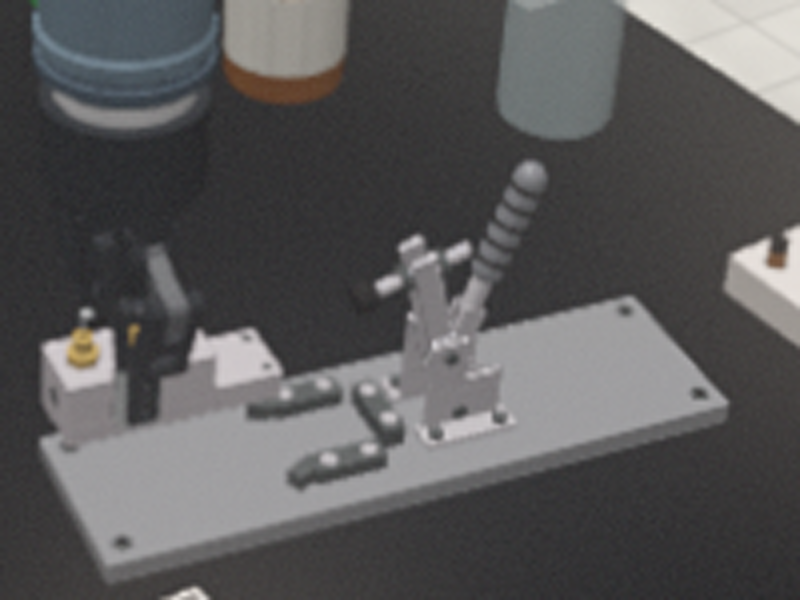

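View pics/wrist2.png

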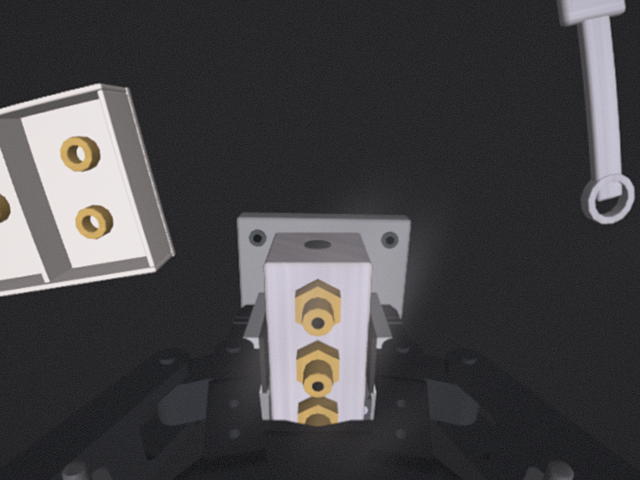

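```bash
python3 - <<'E'
from st import *
import pickle
c=pickle.load(open('wrist2.pkl','rb'))
crop(c,(225,205,425,325),4,'w2c')
E
```

```text
(no output)
```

View pics/w2c.png

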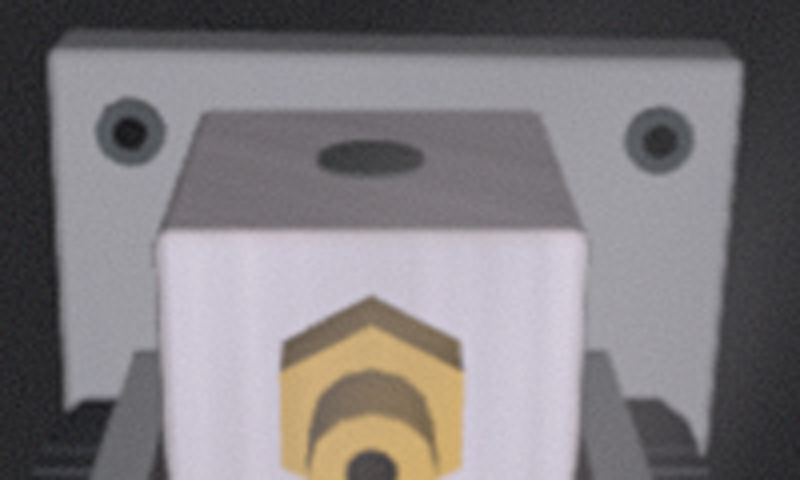

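```bash
python3 - <<'E'
from st import *
import pickle
c=pickle.load(open('wrist2.pkl','rb'))
def rep(n,px,z):
    P=cast(c,px,z)[:,:2]; d=P[1]-P[0]; cc,s=np.cos(J[2]),np.sin(J[2]); m=P.mean(0)-J[:2]
    print(n,'len',np.hypot(*d).round(4),'yaw',(np.arctan2(d[1],d[0])%np.pi+np.pi/2).round(4),'mid jig',(cc*m[0]+s*m[1]).round(4),(-s*m[0]+cc*m[1]).round(4))
rep('plate',[(237.5,217.5),(410.5,220.5)],.014)
rep('screw',[(257.5,238),(389.75,240.25)],.014)
rep('blktop',[(265,262.5),(371.25,263)],.1027)
rep('blkbot',[(275.75,233),(360,233)],.0667)
E
```

```text
plate len 0.0981 yaw 2.9572 mid jig 0.1942 -0.0031
screw len 0.0761 yaw 2.9568 mid jig 0.1823 -0.0031
blktop len 0.0352 yaw 2.9692 mid jig 0.2018 0.001
blkbot len 0.0357 yaw 2.9747 mid jig 0.2015 0.0009
```

drive_tool:
  deltas:
    - [[-0.0045, 0.0035, -0.02], -0.015]
    - [[0, 0, -0.02], 0]
    - [[0, 0, -0.007], 0]
    - [[0, 0, 0], 0]

```text
time_s: 5.05
eef_pos: [0.3986, -0.037, 0.0315]
eef_rot: [0.004, 0.087, 0.996, 0.001]
wrist_force: [0.3, -0.1, -3.7]
opening: 0.409
```

```bash
python3 - <<'E'
from st import *
import pickle
st()
for n in ['side','wrist']:
    c=camera(n); save(n,c,n+'3'); pickle.dump(c,open(n+'3.pkl','wb'))
    crop(c,*(((290,230,490,350),4,'s3c') if n=='side' else ((225,205,425,325),4,'w3c')))
E
```

```text
t 5.05 eef [ 0.3986 -0.037   0.0315] jig xy 0.1699 -0.0039 yaw 2.9671 F [ 0.3 -0.1 -3.7] Fjig -0.3 0.1 op 0.409 q [-0.39  0.1   2.18  0.01  0.86 -1.8 ]
```

View pics/s3c.png

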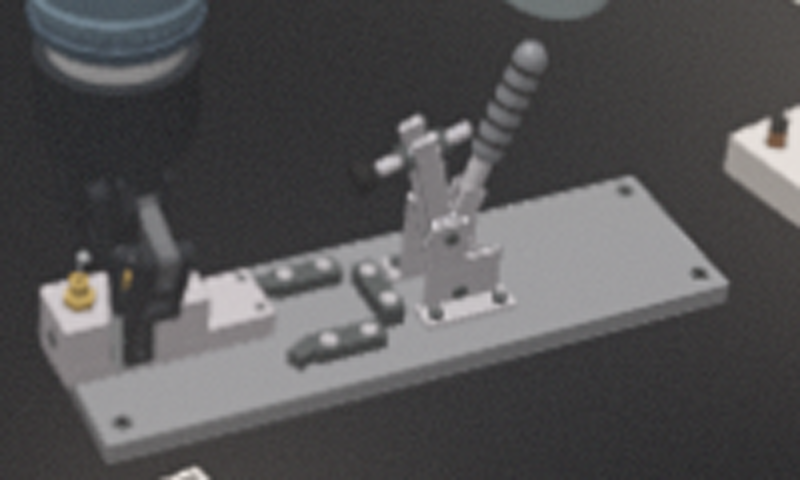

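View pics/w3c.png

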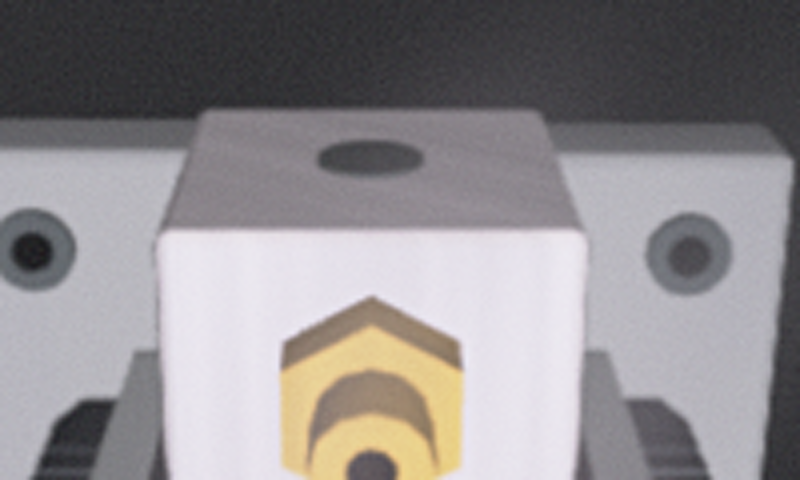

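```bash
cat >> st.py <<'E'
def rep(c,n,px,z):
    P=cast(c,px,z)[:,:2]; d=P[1]-P[0]; cc,s=np.cos(J[2]),np.sin(J[2]); m=P.mean(0)-J[:2]
    print(n,'len',np.hypot(*d).round(4),'yaw',(np.arctan2(d[1],d[0])%np.pi+np.pi/2).round(4),'mid jig',(cc*m[0]+s*m[1]).round(4),(-s*m[0]+cc*m[1]).round(4))
E
python3 - <<'E'
from st import *
import pickle
c=pickle.load(open('wrist3.pkl','rb'))
rep(c,'screw',[(233.5,267.5),(397.25,268.75)],.014)
z=.0315-.0071
rep(c,'blktop',[(265,262.5),(371.25,263)],z+.036)
rep(c,'blkbot',[(275.75,233),(360,233)],z)
s=pickle.load(open('side3.pkl','rb'))
px=np.array([(233,276),(272,306)])/4+[290,230]
rep(s,'tongue top end',[px[0],px[1]],z+.016)
px=np.array([(40,290),(107,315)])/4+[290,230]
rep(s,'body top far',px,z+.036)
E
```

```text
screw len 0.076 yaw 2.9574 mid jig 0.1823 -0.0031
blktop len 0.0347 yaw 2.9605 mid jig 0.2034 -0.004
blkbot len 0.0353 yaw 2.9658 mid jig 0.2025 -0.0041
tongue top end len 0.0294 yaw 3.2673 mid jig 0.0981 -0.0045
body top far len 0.0371 yaw 3.6539 mid jig 0.1921 -0.0046
```

drive_tool:
  deltas:
    - [[-0.004, 0.001, -0.003], -0.007]
    - [[0, 0, -0.003], 0]
    - [[0, 0, 0], 0]
    - [[0, 0, 0], 0]

```text
time_s: 5.55
eef_pos: [0.397, -0.037, 0.0281]
eef_rot: [0.007, 0.091, 0.996, -0.0]
wrist_force: [0.1, 1.1, -4.1]
opening: 0.406
```

```bash
python3 - <<'E'
from st import *
import pickle
st()
for n in ['side','wrist','top']:
    c=camera(n); save(n,c,n+'4'); pickle.dump(c,open(n+'4.pkl','wb'))
    crop(c,*{'side':((290,270,400,350),7,'s4c'),'wrist':((225,205,425,325),4,'w4c'),'top':((350,190,440,310),6,'t4c')}[n])
E
```

```text
t 5.55 eef [ 0.397  -0.037   0.0281] jig xy 0.1715 -0.0037 yaw 2.9598 F [ 0.1  1.1 -4.1] Fjig 0.1 -1.1 op 0.406 q [-0.4   0.1   2.19  0.01  0.84 -1.79]
```

View pics/s4c.png

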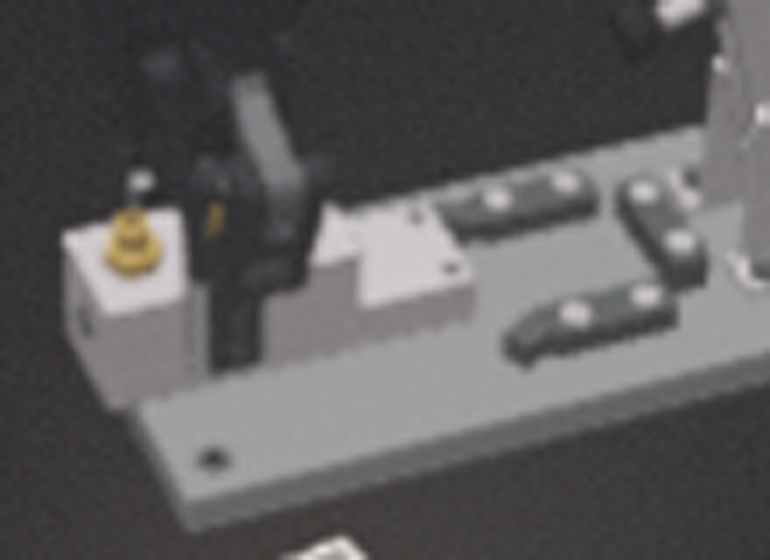

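View pics/w4c.png

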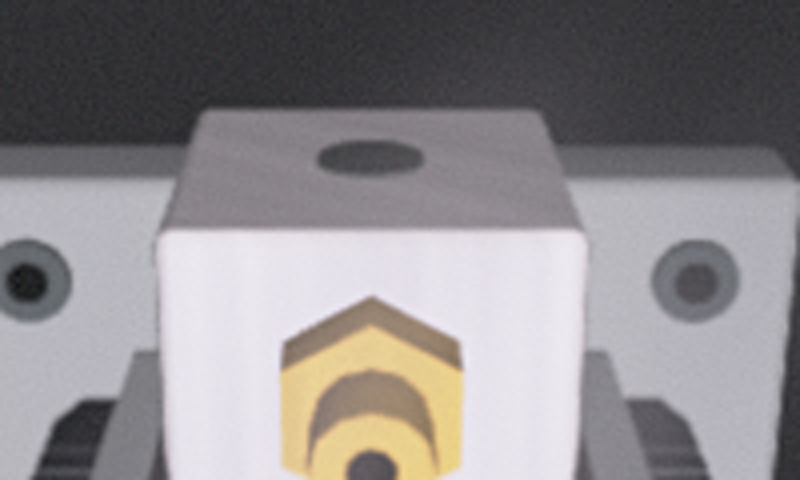

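View pics/t4c.png

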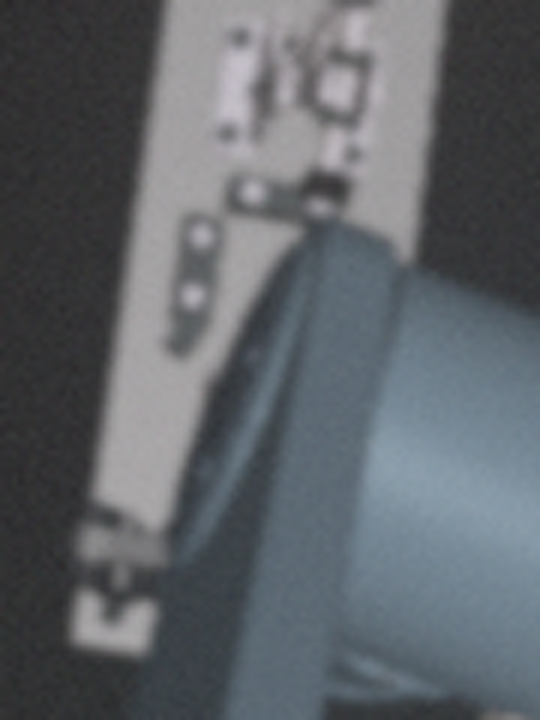

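```bash
python3 - <<'E'
from st import *
import pickle
c=pickle.load(open('wrist4.pkl','rb'))
z=.0281-.0071
rep(c,'screw',[(225+27/4,205+283/4),(225+695/4,205+283/4)],.014)
rep(c,'blktop',[(265,262.5),(371.25,263)],z+.036)
rep(c,'blkbot',[(275.75,233),(360,233)],z)
s=pickle.load(open('side4.pkl','rb'))
f=lambda *p:np.array(p)/7+[290,270]
rep(s,'railsA',f((496,200),(575,313)),.024)
rep(s,'railsB',f((566,183),(646,294)),.024)
rep(s,'stop',f((645,191),(681,241)),.027)
for zz in (z,.018,.014):rep(s,'tongue holes',f((416,217),(452,267)),zz+.016)
t=pickle.load(open('top0.pkl','rb'))
f=lambda *p:np.array(p)/3.3+[350,135]
rep(t,'railsA',f((112,310),(196,324)),.024)
rep(t,'railsB',f((105,344),(190,358)),.024)
E
```

```text
screw len 0.0762 yaw 2.9589 mid jig 0.1821 -0.003
blktop len 0.0345 yaw 2.9537 mid jig 0.2058 -0.0042
blkbot len 0.0352 yaw 2.959 mid jig 0.2046 -0.0042
railsA len 0.0538 yaw 2.9694 mid jig 0.0694 -0.0021
railsB len 0.0534 yaw 2.9676 mid jig 0.047 -0.0022
stop len 0.0242 yaw 2.955 mid jig 0.029 -0.002
tongue holes len 0.0238 yaw 2.9962 mid jig 0.1007 -0.0038
tongue holes len 0.0239 yaw 2.9962 mid jig 0.0992 -0.0071
tongue holes len 0.024 yaw 2.9962 mid jig 0.0971 -0.0114
railsA len 0.0544 yaw 2.9637 mid jig 0.0472 0.0001
railsB len 0.0547 yaw 2.9657 mid jig 0.0699 -0.0011
```

drive_tool:
  deltas:
    - [[0, -0.0015, -0.003], 0]
    - [[0, 0, -0.002], 0]
    - [[0, 0, -0.001], 0]
    - [[0, 0, 0], 0]

```text
time_s: 6.1
eef_pos: [0.397, -0.0387, 0.0215]
eef_rot: [0.007, 0.091, 0.996, 0.0]
wrist_force: [-0.0, -0.0, -4.6]
opening: 0.412
```

```bash
python3 -c "
from st import *
st()"
```

```text
t 6.1 eef [ 0.397  -0.0387  0.0215] jig xy 0.1712 -0.0019 yaw 2.9596 F [-0.  -0.  -4.6] Fjig 0.0 0.0 op 0.412 q [-0.4   0.12  2.19  0.01  0.82 -1.79]
```

drive_tool:
  deltas:
    - [[0, 0, -0.001], 0]
    - [[0, 0, 0], 0]

```text
time_s: 6.3
eef_pos: [0.3974, -0.0389, 0.0212]
eef_rot: [0.007, 0.091, 0.996, 0.0]
wrist_force: [-0.0, 0.9, -4.6]
opening: 0.41
```

drive_tool:
  deltas:
    - [[0.005, -0.0009, 0], 0]
    - [[0.005, -0.0009, 0], 0]
    - [[0.005, -0.0009, 0], 0]
    - [[0, 0, 0], 0]

```text
time_s: 6.7
eef_pos: [0.414, -0.0419, 0.0213]
eef_rot: [0.007, 0.091, 0.996, -0.0]
wrist_force: [0.3, -0.3, -3.5]
opening: 0.411
```

```bash
python3 -c "
from st import *
import pickle
st()
for n in ['side','wrist']:
    c=camera(n); save(n,c,n+'5'); pickle.dump(c,open(n+'5.pkl','wb'))
    crop(c,*{'side':((290,270,400,350),7,'s5c'),'wrist':((225,205,425,325),4,'w5c')}[n])"
```

```text
t 6.7 eef [ 0.414  -0.0419  0.0213] jig xy 0.1539 -0.0018 yaw 2.9596 F [ 0.3 -0.3 -3.5] Fjig -0.3 0.2 op 0.411 q [-0.39  0.15  2.15  0.01  0.83 -1.78]
```

View pics/s5c.png

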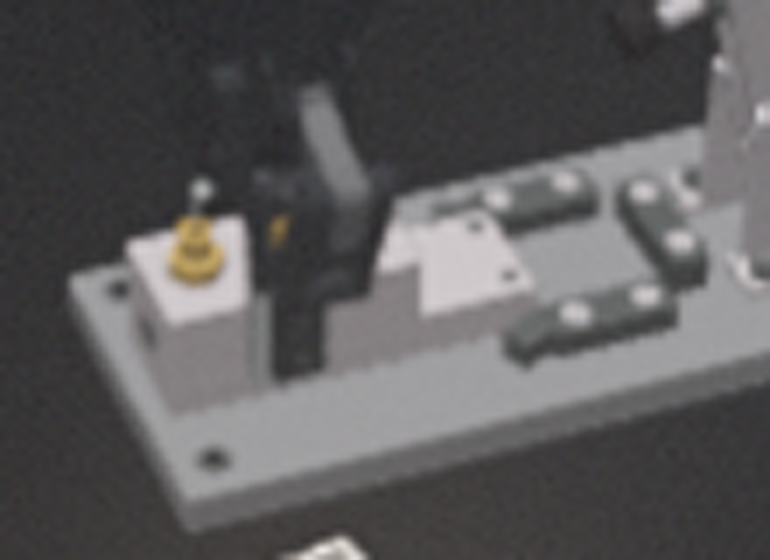

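View pics/w5c.png

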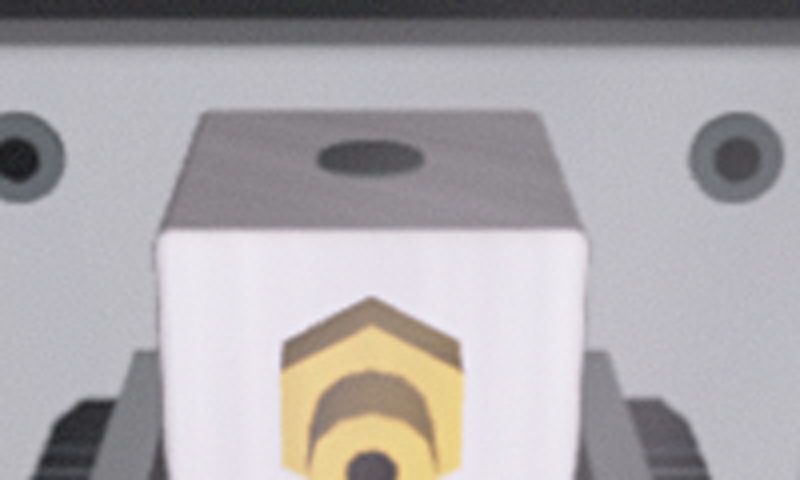

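```bash
python3 - <<'E'
from st import *
import pickle
c=pickle.load(open('wrist5.pkl','rb'))
z=.0142
rep(c,'screw',[(225+17/4,205+158/4),(225+737/4,205+158/4)],.014)
rep(c,'blktop',[(265,262.5),(371.25,263)],z+.036)
rep(c,'blkbot',[(275.75,233),(360,233)],z)
s=pickle.load(open('side5.pkl','rb'))
f=lambda *p:np.array(p)/7+[290,270]
rep(s,'railsA',f((496,200),(575,313)),.024)
rep(s,'railsB',f((566,183),(646,294)),.024)
rep(s,'tongue holes',f((475,228),(511,276)),z+.016)
E
```

```text
screw len 0.0763 yaw 2.9588 mid jig 0.1823 -0.003
blktop len 0.0345 yaw 2.9536 mid jig 0.1886 -0.0024
blkbot len 0.0352 yaw 2.9588 mid jig 0.1875 -0.0024
railsA len 0.0538 yaw 2.9694 mid jig 0.0694 -0.0021
railsB len 0.0534 yaw 2.9676 mid jig 0.047 -0.0022
tongue holes len 0.023 yaw 3.0041 mid jig 0.0833 -0.0012
```

drive_tool:
  deltas:
    - [[0.004, -0.0002, 0], 0]
    - [[0.005, -0.0009, 0], 0]
    - [[0.005, -0.0009, 0], 0]
    - [[0.005, -0.0009, 0], 0]
    - [[0.005, -0.0009, 0], 0]
    - [[0.003, -0.0005, 0], 0]
    - [[0, 0, 0], 0]

```text
time_s: 7.5
eef_pos: [0.4418, -0.046, 0.0211]
eef_rot: [0.006, 0.091, 0.996, 0.0]
wrist_force: [-1.2, 0.6, 0.4]
opening: 0.411
```

```bash
python3 -c "
from st import *
import pickle
st()
for n in ['side','wrist']:
    c=camera(n); save(n,c,n+'6'); pickle.dump(c,open(n+'6.pkl','wb'))
    crop(c,*{'side':((290,270,400,350),7,'s6c'),'wrist':((205,55,445,325),2.2,'w6c')}[n])"
```

```text
t 7.5 eef [ 0.4418 -0.046   0.0211] jig xy 0.1258 -0.0028 yaw 2.9599 F [-1.2  0.6  0.4] Fjig 1.3 -0.3 op 0.411 q [-0.37  0.21  2.07  0.01  0.84 -1.77]
```

View pics/s6c.png

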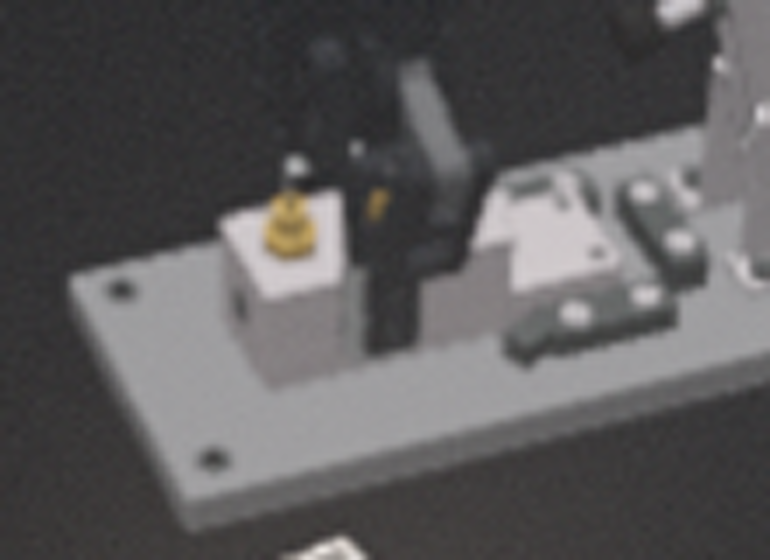

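View pics/w6c.png

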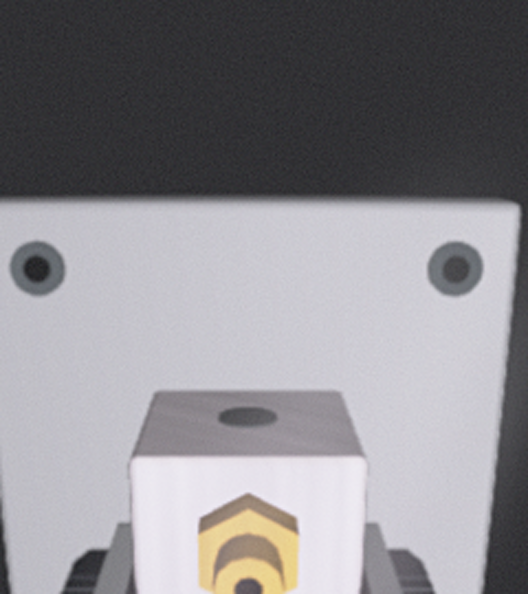

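drive_tool:
  deltas:
    - [[0.004, -0.0006, 0], 0]
    - [[0.003, -0.0005, 0], 0]
    - [[0.002, -0.0003, 0], 0]
    - [[0, 0, 0], 0]

```text
time_s: 8.0
eef_pos: [0.4504, -0.0472, 0.0211]
eef_rot: [0.005, 0.091, 0.996, 0.0]
wrist_force: [-1.0, -0.5, -0.4]
opening: 0.411
```

drive_tool:
  deltas:
    - [[0.0015, -0.0002, 0], 0]
    - [[0.001, -0.0002, 0], 0]

```text
time_s: 8.2
eef_pos: [0.4526, -0.0474, 0.021]
eef_rot: [0.005, 0.091, 0.996, 0.001]
wrist_force: [-2.3, 0.6, 1.7]
opening: 0.411
```

```bash
python3 -c "
from st import *
st()"
```

```text
t 8.2 eef [ 0.4526 -0.0474  0.021 ] jig xy 0.115 -0.0033 yaw 2.9601 F [-2.3  0.6  1.7] Fjig 2.4 -0.2 op 0.411 q [-0.37  0.23  2.05  0.    0.85 -1.76]
```

drive_tool:
  deltas:
    - [[0.001, -0.0005, 0], 0]
    - [[0.001, -0.0004, 0], 0]

```text
time_s: 8.4
eef_pos: [0.4544, -0.0481, 0.021]
eef_rot: [0.004, 0.091, 0.996, 0.001]
wrist_force: [-3.0, 0.5, 2.6]
opening: 0.408
```

drive_tool:
  deltas:
    - [[0.001, -0.0003, 0], 0]

```text
time_s: 8.5
eef_pos: [0.4554, -0.0484, 0.021]
eef_rot: [0.004, 0.091, 0.996, 0.001]
wrist_force: [-3.4, 1.4, 0.5]
opening: 0.408
```

drive_tool:
  deltas:
    - [[0.001, -0.0003, 0], 0]

```text
time_s: 8.6
eef_pos: [0.4558, -0.0485, 0.021]
eef_rot: [0.003, 0.09, 0.996, 0.001]
wrist_force: [-9.1, 2.7, 10.2]
opening: 0.412
```

drive_tool:
  deltas:
    - [[0.0005, -0.0001, 0], 0]

```text
time_s: 8.7
eef_pos: [0.4557, -0.0485, 0.021]
eef_rot: [0.003, 0.09, 0.996, 0.001]
wrist_force: [-5.7, 0.8, 5.3]
opening: 0.414
```

```bash
python3 -c "
from st import *
import pickle
st()
for n in ['side']:
    c=camera(n); save(n,c,n+'7'); pickle.dump(c,open(n+'7.pkl','wb'))
    crop(c,*{'side':((290,250,400,340),7,'s7c')}[n])"
```

```text
t 8.7 eef [ 0.4557 -0.0485  0.021 ] jig xy 0.1117 -0.0028 yaw 2.9605 F [-5.7  0.8  5.3] Fjig 5.8 0.2 op 0.414 q [-0.37  0.24  2.03  0.    0.86 -1.76]
```

View pics/s7c.png

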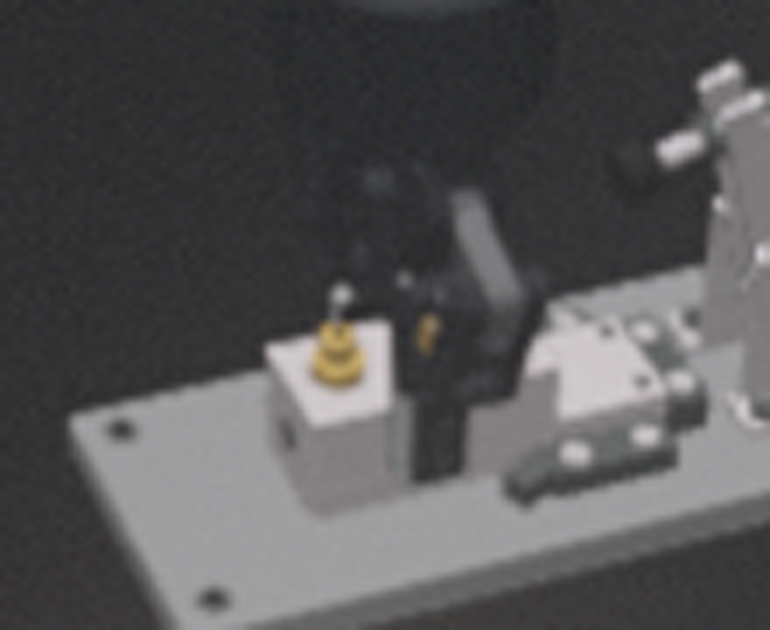

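drive_tool:
  deltas:
    - [[0, 0, 0], 0]
    - [[0, 0, 0], 0]
    - [[0, 0, 0], 0]
    - [[0, 0, 0], 0]
  gripper: 0.8

```text
time_s: 9.15
eef_pos: [0.4587, -0.0497, 0.0219]
eef_rot: [0.006, 0.091, 0.996, 0.0]
wrist_force: [-0.3, -0.1, -0.8]
opening: 0.801
```

drive_tool:
  deltas:
    - [[0, 0, 0.02], 0]
    - [[0, 0, 0.03], 0]
    - [[-0.01, 0, 0.04], 0]
    - [[-0.01, 0.0, 0.04], 0]
    - [[-0.01, 0, 0.04], 0]
    - [[-0.02, 0, 0.03], 0]
    - [[0, 0, 0], 0]

```text
time_s: 9.85
eef_pos: [0.4063, -0.0496, 0.2294]
eef_rot: [0.007, 0.091, 0.996, -0.0]
wrist_force: [0.5, 0.5, 0.3]
opening: 0.802
```

```bash
python3 -c "
from st import *
import pickle
st()
for n in ['side','wrist']:
    c=camera(n); save(n,c,n+'8'); pickle.dump(c,open(n+'8.pkl','wb'))
    crop(c,*{'side':((310,250,420,340),7,'s8c'),'wrist':((200,200,440,480),2.1,'w8c')}[n])"
```

```text
t 9.85 eef [ 0.4063 -0.0496  0.2294] jig xy 0.1601 0.0071 yaw 2.96 F [0.5 0.5 0.3] Fjig -0.4 -0.6 op 0.802 q [-0.42 -0.22  2.01  0.    1.34 -1.81]
```

View pics/s8c.png

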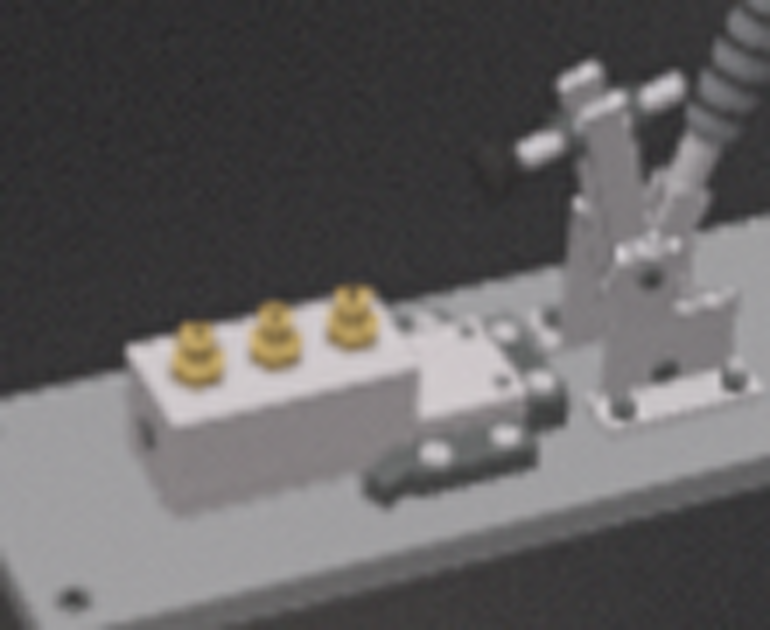

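View pics/wrist8.png

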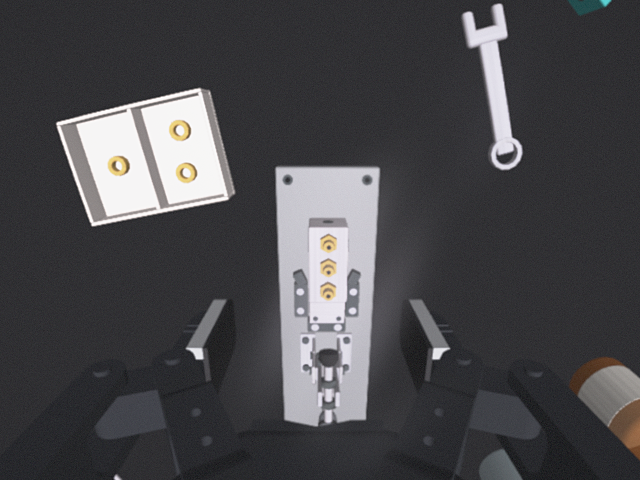

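```bash
python3 - <<'E'
from h import *
import pickle
c=pickle.load(open('wrist8.pkl','rb')); crop(c,(280,205,380,345),5.5,'w8c')
E
```

```text
(no output)
```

View pics/w8c.png

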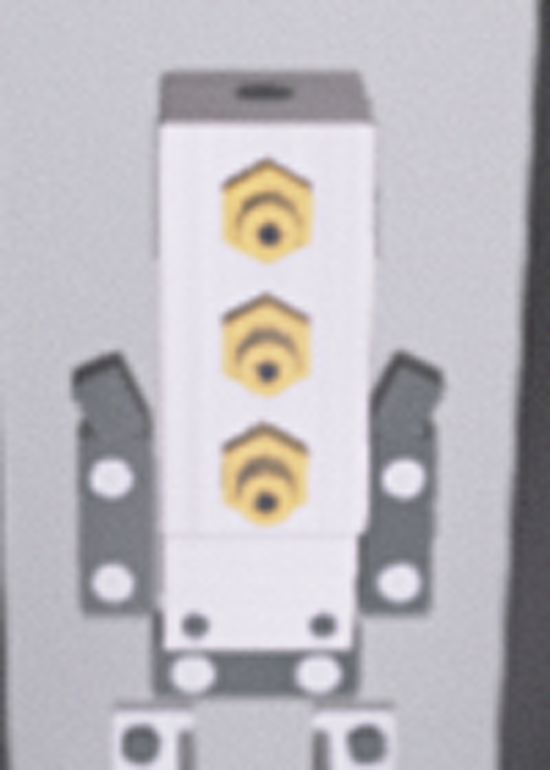

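```bash
python3 - <<'E'
from st import *
import pickle
c=pickle.load(open('wrist8.pkl','rb'))
f=lambda *p:np.array(p)/5.5+[280,205]
rep(c,'railend40',f((83,612),(431,611)),.024)
rep(c,'railmouth',f((112,352),(402,352)),.024)
rep(c,'tongue end',f((166,649),(353,649)),.030)
rep(c,'body end top',f((161,122),(373,122)),.050)
rep(c,'body end bot',f((163,73),(363,74)),.014)
rep(c,'plate end',[(275.5,168),(379,167.5)],.014)
rep(c,'step',f((163,533),(363,533)),.050)
E
```

```text
railend40 len 0.0665 yaw 2.9607 mid jig 0.0407 -0.0031
railmouth len 0.0529 yaw 2.9583 mid jig 0.0944 -0.0028
tongue end len 0.0354 yaw 2.9573 mid jig 0.0361 -0.0034
body end top len 0.0344 yaw 2.959 mid jig 0.1457 -0.0035
body end bot len 0.0359 yaw 2.9539 mid jig 0.1442 -0.0039
plate end len 0.0982 yaw 2.9647 mid jig 0.1939 -0.0031
step len 0.0348 yaw 2.9576 mid jig 0.0712 -0.0033
```

```bash
python3 - <<'E'
from st import *
import pickle
s=pickle.load(open('side0.pkl','rb'));t=pickle.load(open('top0.pkl','rb'))
def jg(P):
    d=P[:2]-J[:2];c,sn=np.cos(J[2]),np.sin(J[2]);return np.r_[c*d[0]+sn*d[1],-sn*d[0]+c*d[1],P[2]].round(4)
print('tip',jg(tri([s,t],[(422.5,243.5),(416.7,169.5)])))
print('spindle rear? ',jg(tri([s,t],[(290+460/4,220+172/4),(350+195/3.3,135+195/3.3)])))
for jx in (.02,-.014): 
    c,sn=np.cos(J[2]),np.sin(J[2]); print(J[0]+c*jx+sn*.0025,J[1]+sn*jx-c*.0025)
E
```

```text
tip [-0.0435 -0.0005  0.1511]
spindle rear?  [-0.0079 -0.0009  0.1127]
0.5458682412191673 -0.06516763278671925
0.5793214035184784 -0.07124101176188265
```

drive_tool:
  deltas:
    - [[0.03, -0.004, 0], 0]
    - [[0.035, -0.004, 0], 0]
    - [[0.035, -0.004, 0], 0]
    - [[0.035, -0.004, 0], 0]
    - [[0.022, -0.003, -0.005], 0]
    - [[0, 0, 0], 0]
    - [[0, 0, 0], 0]
  gripper: 0

```text
time_s: 10.65
eef_pos: [0.5654, -0.0664, 0.2049]
eef_rot: [-0.005, 0.091, 0.996, 0.003]
wrist_force: [-1.0, 0.3, -0.2]
opening: 0.002
```

```bash
python3 -c "
from st import *
import pickle
st()"
```

```text
t 10.65 eef [ 0.5654 -0.0664  0.2049] jig xy 0.0006 -0.0047 yaw 2.9589 F [-1.   0.3 -0.2] Fjig 1.0 -0.1 op 0.002 q [-0.33  0.2   1.64  0.    1.31 -1.72]
```

drive_tool:
  deltas:
    - [[0.01, -0.004, -0.02], 0]
    - [[0, 0, -0.02], 0]
    - [[0, 0, -0.01], 0]
    - [[0, 0, 0], 0]

```text
time_s: 11.05
eef_pos: [0.5715, -0.0692, 0.1501]
eef_rot: [-0.008, 0.091, 0.996, 0.004]
wrist_force: [0.3, 0.4, -0.3]
opening: -0.001
```

```bash
python3 -c "
from st import *
import pickle
st()
c=camera('side'); pickle.dump(c,open('side9.pkl','wb'))
crop(c,(340,190,480,310),5.5,'s9c')"
```

```text
t 11.05 eef [ 0.5715 -0.0692  0.1501] jig xy -0.0059 -0.0031 yaw 2.959 F [ 0.3  0.4 -0.3] Fjig -0.2 -0.4 op -0.001 q [-0.33  0.28  1.66  0.    1.22 -1.72]
```

View pics/s9c.png

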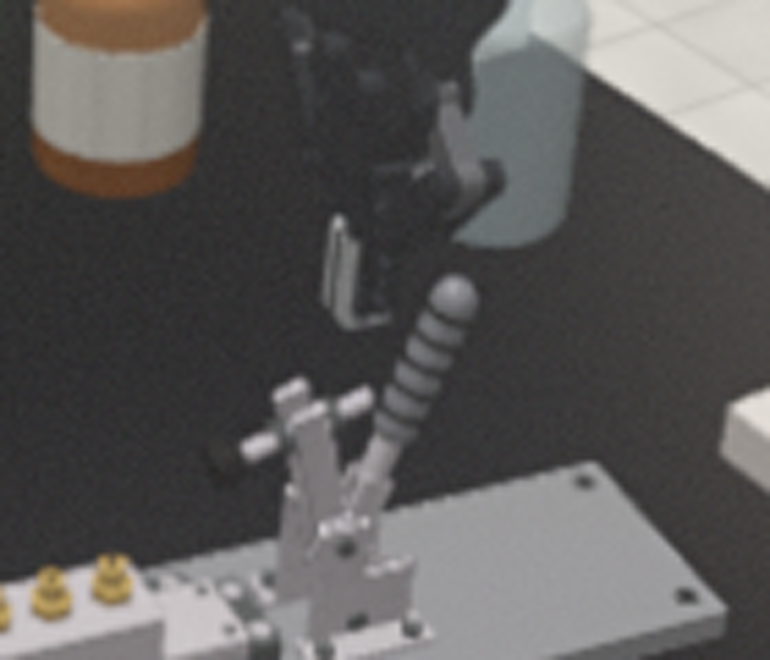

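```bash
cat > path.py <<'E'
import numpy as np
def tcp(phi,k=.010):
    p=np.radians(phi);th=np.radians(20+(phi-3.3)*70/72.7)
    g=np.array([-.031-.084*np.sin(p),.041+.084*np.cos(p)])
    return g+k*np.array([-np.sin(th),np.cos(th)])+.009*np.array([np.cos(th),np.sin(th)])+[.011,0]
if __name__=='__main__':
    pr=None
    for phi in list(np.arange(3.3,77,6.06)):
        x=tcp(phi); d=(x-pr) if pr is not None else np.zeros(2)
        print(round(phi,1),(x*1000).round(1),'world d',(d[0]*-.9839*1000).round(1),(d[0]*.1786*1000).round(1),(d[1]*1000).round(1)); pr=x
E
python3 path.py
```

```text
3.3 [-19.8 137.3] world d -0.0 0.0 0.0
9.4 [-29.9 136.8] world d 10.0 -1.8 -0.5
15.4 [-39.9 135.2] world d 9.8 -1.8 -1.6
21.5 [-49.7 132.6] world d 9.6 -1.7 -2.6
27.5 [-59.2 128.9] world d 9.3 -1.7 -3.6
33.6 [-68.2 124.3] world d 8.9 -1.6 -4.6
39.7 [-76.6 118.8] world d 8.3 -1.5 -5.5
45.7 [-84.5 112.4] world d 7.7 -1.4 -6.4
51.8 [-91.6 105.2] world d 7.0 -1.3 -7.2
57.8 [-97.9  97.3] world d 6.2 -1.1 -7.9
63.9 [-103.4   88.8] world d 5.4 -1.0 -8.5
70.0 [-108.    79.8] world d 4.5 -0.8 -9.0
76.0 [-111.5   70.3] world d 3.5 -0.6 -9.5
```

drive_tool:
  deltas:
    - [[0, 0, -0.008], 0]
    - [[0, 0, 0], 0]

```text
time_s: 11.3
eef_pos: [0.5721, -0.0694, 0.144]
eef_rot: [-0.007, 0.091, 0.996, 0.004]
wrist_force: [0.1, 0.0, -0.5]
opening: -0.003
```

drive_tool:
  deltas:
    - [[0.006, -0.001, -0.003], 0]
    - [[0.005, -0.001, 0], 0]
    - [[0.005, -0.001, 0], 0]

```text
time_s: 11.6
eef_pos: [0.5899, -0.0728, 0.1427]
eef_rot: [-0.005, 0.091, 0.996, 0.003]
wrist_force: [0.0, -0.2, 0.1]
opening: -0.003
```

drive_tool:
  deltas:
    - [[0.005, -0.001, 0], 0]
    - [[0.005, -0.001, 0], 0]

```text
time_s: 11.8
eef_pos: [0.6012, -0.0751, 0.143]
eef_rot: [-0.005, 0.091, 0.996, 0.003]
wrist_force: [-0.4, 0.3, 0.1]
opening: 0.0
```

```bash
python3 -c "
from st import *
import pickle
st()
c=camera('side'); pickle.dump(c,open('side10.pkl','wb'))
crop(c,(340,190,480,310),5.5,'s10c')"
```

```text
t 11.8 eef [ 0.6012 -0.0751  0.143 ] jig xy -0.0362 -0.0026 yaw 2.9592 F [-0.4  0.3  0.1] Fjig 0.4 -0.3 op 0.0 q [-0.32  0.34  1.59  0.    1.22 -1.71]
```

View pics/s10c.png

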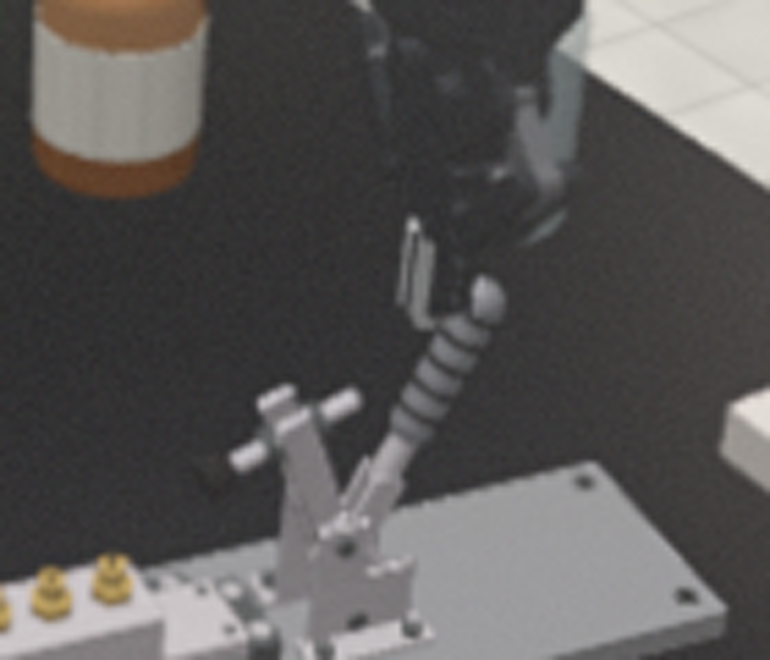

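drive_tool:
  deltas:
    - [[0.007, -0.0012, -0.006], 0]
    - [[0.007, -0.0012, -0.006], 0]
    - [[0.007, -0.0012, -0.005], 0]
    - [[0.006, -0.001, -0.003], 0]

```text
time_s: 12.25
eef_pos: [0.6316, -0.0806, 0.1223]
eef_rot: [-0.004, 0.091, 0.996, 0.003]
wrist_force: [-0.9, 0.3, 1.9]
opening: 0.0
```

```bash
python3 -c "
from st import *
import pickle
st()
c=camera('side'); pickle.dump(c,open('side11.pkl','wb'))
crop(c,(340,190,480,310),5.5,'s11c')"
```

```text
t 12.25 eef [ 0.6316 -0.0806  0.1223] jig xy -0.0671 -0.0026 yaw 2.959 F [-0.9  0.3  1.9] Fjig 0.9 -0.1 op 0.0 q [-0.31  0.43  1.52  0.    1.2  -1.7 ]
```

View pics/s11c.png

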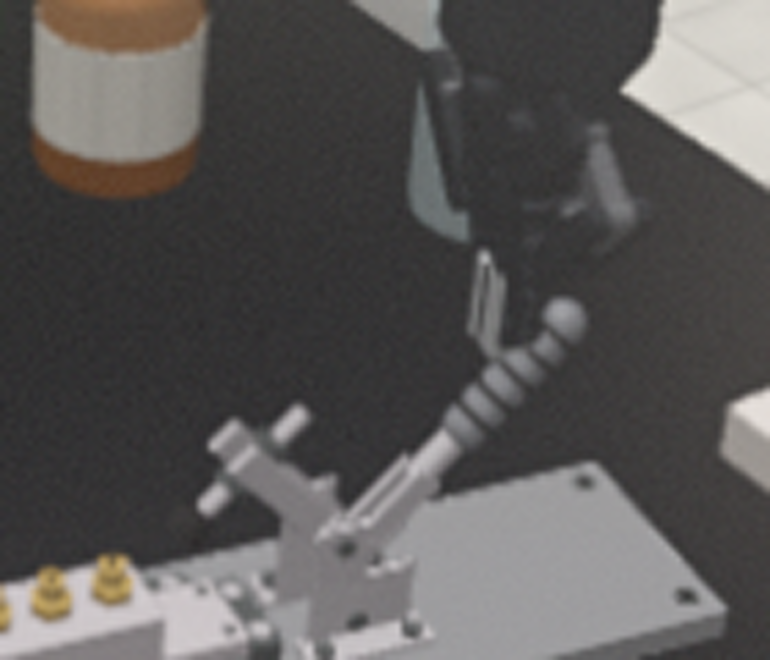

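drive_tool:
  deltas:
    - [[0.006, -0.001, -0.004], 0]
    - [[0.006, -0.001, -0.004], 0]
    - [[0.005, -0.001, -0.004], 0]
    - [[0.005, -0.001, -0.004], 0]

```text
time_s: 12.7
eef_pos: [0.6559, -0.0851, 0.1056]
eef_rot: [-0.004, 0.091, 0.996, 0.003]
wrist_force: [-3.2, 0.2, 3.8]
opening: -0.001
```

```bash
python3 -c "
from st import *
st()"
```

```text
t 12.7 eef [ 0.6559 -0.0851  0.1056] jig xy -0.0918 -0.0025 yaw 2.959 F [-3.2  0.2  3.8] Fjig 3.2 0.4 op -0.001 q [-0.31  0.5   1.46  0.    1.19 -1.7 ]
```

drive_tool:
  deltas:
    - [[0.003, -0.0005, -0.004], 0]
    - [[0.003, -0.0005, -0.004], 0]
    - [[0.003, -0.0005, -0.004], 0]

```text
time_s: 13.0
eef_pos: [0.6658, -0.0868, 0.0928]
eef_rot: [-0.004, 0.091, 0.996, 0.003]
wrist_force: [-3.9, 0.3, 2.5]
opening: -0.0
```

```bash
python3 -c "
from st import *
import pickle
st()
c=camera('side'); pickle.dump(c,open('side12.pkl','wb'))
crop(c,(310,220,450,340),5.5,'s12c')"
```

```text
t 13.0 eef [ 0.6658 -0.0868  0.0928] jig xy -0.1019 -0.0026 yaw 2.9591 F [-3.9  0.3  2.5] Fjig 3.9 0.4 op -0.0 q [-0.31  0.53  1.44  0.    1.18 -1.7 ]
```

View pics/s12c.png

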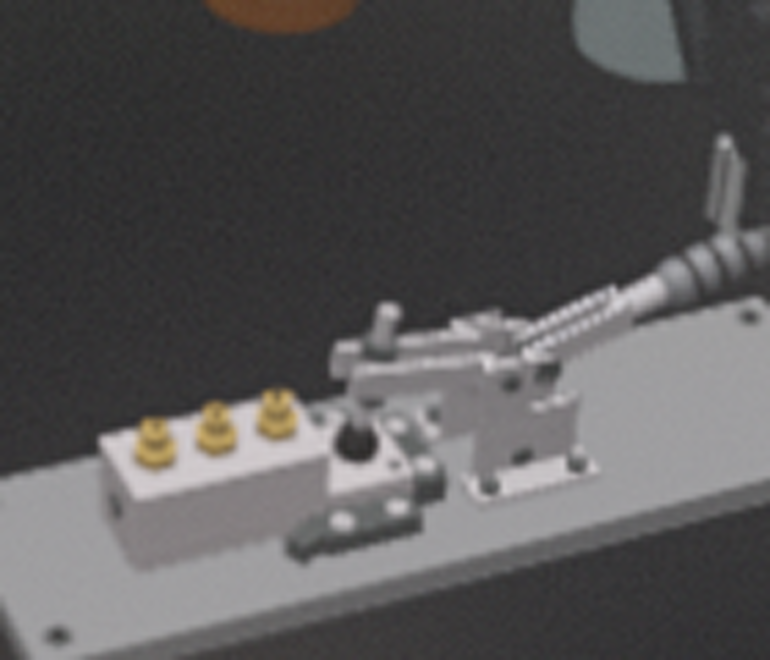

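Block still home; pad near the tongue. Continue down with small steps.

drive_tool:
  deltas:
    - [[0.0025, -0.0005, -0.004], 0]
    - [[0.0025, -0.0005, -0.004], 0]

```text
time_s: 13.25
eef_pos: [0.6695, -0.0875, 0.0838]
eef_rot: [-0.006, 0.091, 0.996, 0.003]
wrist_force: [-7.5, 1.5, 7.3]
opening: 0.0
```

drive_tool:
  deltas:
    - [[0.0015, -0.0003, -0.004], 0]
    - [[0.0015, -0.0003, -0.003], 0]

```text
time_s: 13.45
eef_pos: [0.6713, -0.0878, 0.0768]
eef_rot: [-0.007, 0.091, 0.996, 0.003]
wrist_force: [-5.8, 0.1, 7.4]
opening: 0.001
```

```bash
python3 -c "
from st import *
st()"
```

```text
t 13.45 eef [ 0.6713 -0.0878  0.0768] jig xy -0.1075 -0.0026 yaw 2.9595 F [-5.8  0.1  7.4] Fjig 5.7 0.9 op 0.001 q [-0.31  0.57  1.42  0.    1.17 -1.7 ]
```

drive_tool:
  deltas:
    - [[0.0005, 0, -0.002], 0]

```text
time_s: 13.55
eef_pos: [0.6716, -0.0878, 0.0749]
eef_rot: [-0.008, 0.091, 0.996, 0.003]
wrist_force: [-3.6, 0.7, 7.0]
opening: -0.001
```

drive_tool:
  deltas:
    - [[0.0005, 0, -0.002], 0]

```text
time_s: 13.65
eef_pos: [0.672, -0.0878, 0.073]
eef_rot: [-0.008, 0.091, 0.996, 0.003]
wrist_force: [-3.5, 0.1, 5.6]
opening: 0.002
```

drive_tool:
  deltas:
    - [[0.0005, 0, -0.002], 0]

```text
time_s: 13.75
eef_pos: [0.6722, -0.0879, 0.071]
eef_rot: [-0.008, 0.091, 0.996, 0.003]
wrist_force: [-3.5, -0.3, 4.7]
opening: -0.002
```

Force is dropping towards dead centre. Continuing.

drive_tool:
  deltas:
    - [[0, 0, -0.002], 0]

```text
time_s: 13.85
eef_pos: [0.6723, -0.088, 0.0691]
eef_rot: [-0.008, 0.091, 0.996, 0.003]
wrist_force: [-2.0, -0.4, 4.5]
opening: -0.001
```

drive_tool:
  deltas:
    - [[0, 0, -0.0015], 0]

```text
time_s: 13.95
eef_pos: [0.6725, -0.088, 0.0674]
eef_rot: [-0.008, 0.091, 0.996, 0.003]
wrist_force: [-1.1, -0.7, 3.3]
opening: 0.002
```

drive_tool:
  deltas:
    - [[0, 0, -0.0015], 0]

```text
time_s: 14.05
eef_pos: [0.6725, -0.088, 0.0656]
eef_rot: [-0.008, 0.091, 0.996, 0.003]
wrist_force: [-0.9, -0.0, 2.1]
opening: 0.002
```

drive_tool:
  deltas:
    - [[0, 0, -0.0015], 0]

```text
time_s: 14.15
eef_pos: [0.6727, -0.088, 0.0637]
eef_rot: [-0.008, 0.091, 0.996, 0.003]
wrist_force: [-0.0, 0.2, 0.6]
opening: 0.005
```

drive_tool:
  deltas:
    - [[0, 0, -0.0015], 0]

```text
time_s: 14.25
eef_pos: [0.6727, -0.0881, 0.0619]
eef_rot: [-0.008, 0.091, 0.996, 0.003]
wrist_force: [0.1, -0.5, 3.8]
opening: 0.003
```

drive_tool:
  deltas:
    - [[0, 0, -0.0015], 0]

```text
time_s: 14.35
eef_pos: [0.6729, -0.0881, 0.0608]
eef_rot: [-0.007, 0.091, 0.996, 0.003]
wrist_force: [-3.7, 0.5, 9.9]
opening: -0.0
```

drive_tool:
  deltas:
    - [[0, 0, -0.001], 0]

```text
time_s: 14.45
eef_pos: [0.673, -0.0881, 0.0608]
eef_rot: [-0.007, 0.091, 0.996, 0.003]
wrist_force: [-4.3, 0.2, 11.0]
opening: 0.006
```

drive_tool:
  deltas:
    - [[0, 0, -0.002], 0]

```text
time_s: 14.55
eef_pos: [0.6731, -0.0881, 0.0602]
eef_rot: [-0.008, 0.091, 0.996, 0.003]
wrist_force: [-5.8, 1.6, 14.4]
opening: -0.001
```

drive_tool:
  deltas:
    - [[0, 0, -0.002], 0]
    - [[0, 0, -0.002], 0]

```text
time_s: 14.75
eef_pos: [0.6731, -0.0882, 0.06]
eef_rot: [-0.008, 0.091, 0.996, 0.002]
wrist_force: [-7.1, 1.1, 15.4]
opening: 0.0
```

drive_tool:
  deltas:
    - [[0, 0, -0.003], 0]
    - [[0, 0, -0.003], 0]

```text
time_s: 14.95
eef_pos: [0.6732, -0.0882, 0.0592]
eef_rot: [-0.008, 0.09, 0.996, 0.002]
wrist_force: [-9.3, 1.6, 20.7]
opening: 0.001
```

```bash
python3 -c "
from st import *
import pickle
st()
c=camera('side'); pickle.dump(c,open('side13.pkl','wb'))
crop(c,(340,210,480,330),5.5,'s13c')"
```

```text
t 14.95 eef [ 0.6732 -0.0882  0.0592] jig xy -0.1094 -0.0026 yaw 2.961 F [-9.3  1.6 20.7] Fjig 9.4 0.0 op 0.001 q [-0.3   0.6   1.42  0.    1.14 -1.7 ]
```

View pics/s13c.png

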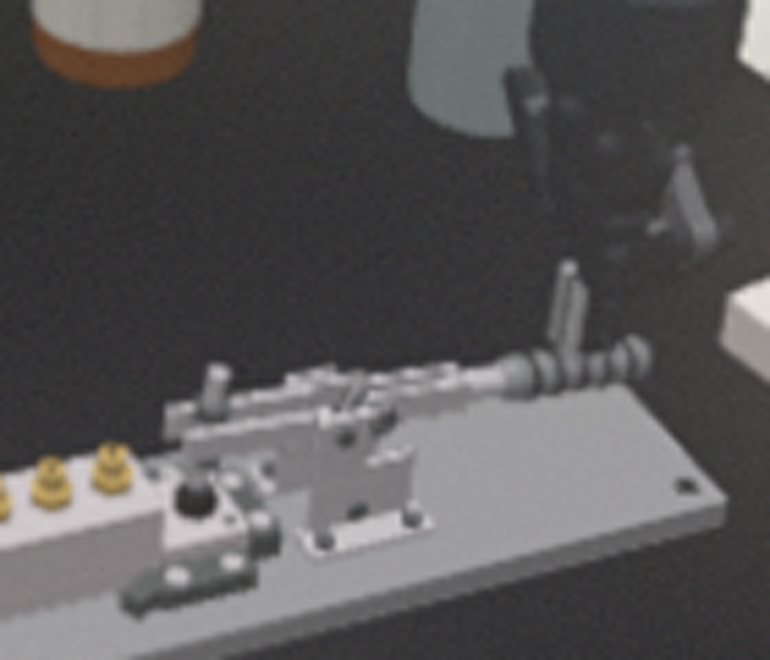

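```bash
python3 -c "
from st import *
import pickle
s=pickle.load(open('side13.pkl','rb'))
def W(j): 
    c,sn=np.cos(J[2]),np.sin(J[2]); return [J[0]+c*j[0]-sn*j[1],J[1]+sn*j[0]+c*j[1],j[2]]
for j in [(-.133,-.002,.060),(-.142,-.002,.060),(-.133,-.002,.050),(-.074,-.002,.060),(-.074,-.002,.05)]: print(j,(proj(s,W(j))-[340,210])*5.5)
for n in ['wrist','top']:
  c=camera(n); save(n,c,n+'13'); pickle.dump(c,open(n+'13.pkl','wb'))
crop(c,(350,130,450,250),5,'t13c')
"
```

```text
(-0.133, -0.002, 0.06) [[635.91306389 334.79414328]]
(-0.142, -0.002, 0.06) [[656.17050128 329.77341833]]
(-0.133, -0.002, 0.05) [[632.42597524 355.91240789]]
(-0.074, -0.002, 0.06) [[500.3105696  368.28419813]]
(-0.074, -0.002, 0.05) [[497.36482573 389.59289184]]
```

View pics/wrist13.png

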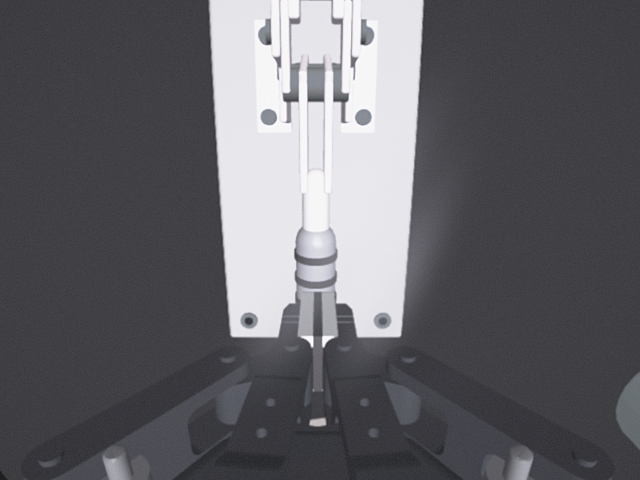

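View pics/t13c.png

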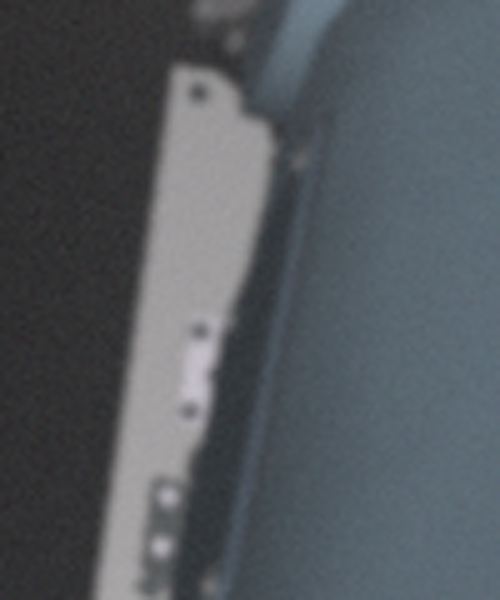

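drive_tool:
  deltas:
    - [[0, 0, 0.005], 0]
    - [[0, 0, 0.02], 0]
    - [[0, 0, 0.04], 0]
    - [[0, 0, 0.04], 0]
    - [[-0.02, 0.02, 0.04], 0]
    - [[-0.03, 0.03, 0.02], 0]
    - [[-0.03, 0.03, 0], 0]
    - [[-0.03, 0.03, 0], 0]
    - [[-0.03, 0.03, 0], 0]
    - [[0, 0, 0], 0]

```text
time_s: 16.1
eef_pos: [0.5262, 0.0561, 0.2273]
eef_rot: [-0.008, 0.092, 0.996, 0.004]
wrist_force: [0.5, 0.0, -0.3]
opening: 0.001
```

```bash
python3 -c "
from st import *
import pickle
st()
for n in ['side','wrist','top']:
  c=camera(n); save(n,c,n+'14'); pickle.dump(c,open(n+'14.pkl','wb'))
  if n=='side': crop(c,(330,210,480,330),5.2,'s14c')
"
```

```text
t 16.1 eef [0.5262 0.0561 0.2273] jig xy 0.061 -0.1183 yaw 2.9579 F [ 0.5  0.  -0.3] Fjig -0.5 -0.1 op 0.001 q [-0.12  0.09  1.71  0.01  1.35 -1.51]
```

View pics/s14c.png

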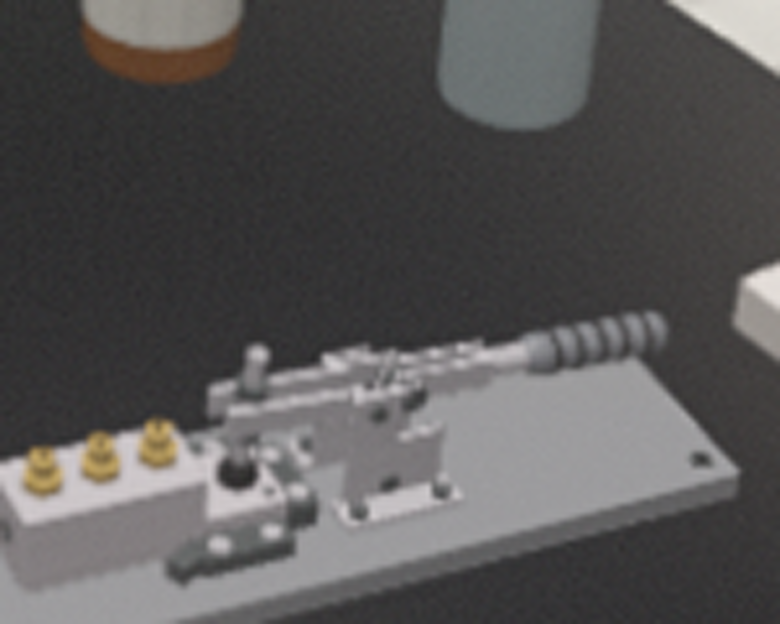

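View pics/wrist14.png

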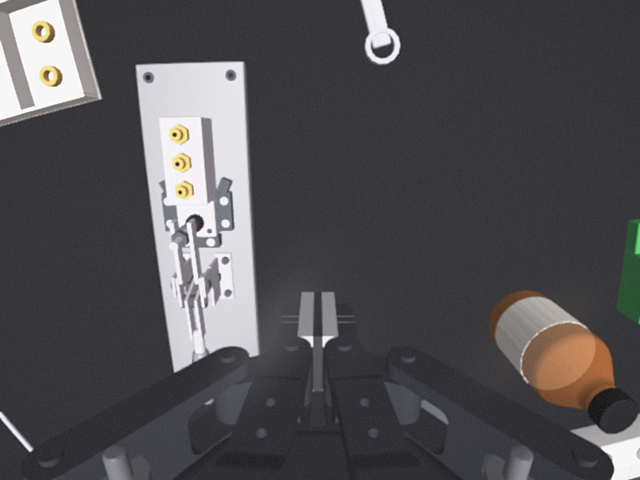

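View pics/top14.png

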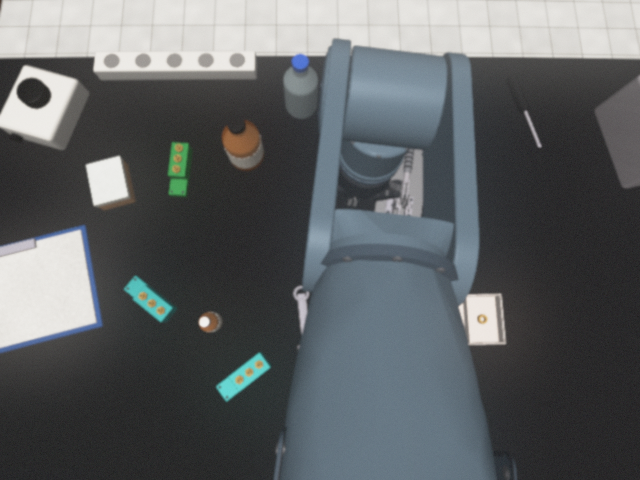

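```bash
python3 - <<'E'
from h import *
import pickle
a=pickle.load(open('side13.pkl','rb'));b=pickle.load(open('side14.pkl','rb'))
A=cv2.resize(a['frame'][250:300,400:470],None,fx=10,fy=10,interpolation=cv2.INTER_CUBIC)
B=cv2.resize(b['frame'][250:300,400:470],None,fx=10,fy=10,interpolation=cv2.INTER_CUBIC)
o=np.vstack([A,B])[:,:,::-1]
for y in range(0,1000,100): cv2.line(o,(0,y),(700,y),(0,255,255),1)
cv2.imwrite('pics/cmp.png',cv2.resize(o,None,fx=.6,fy=.6))
E
```

```text
Traceback (most recent call last):
cv2.error: OpenCV(4.12.0) :-1: error: (-5:Bad argument) in function 'line'
> Overload resolution failed:
>  - Layout of the output array img is incompatible with cv::Mat
>  - Expected Ptr<cv::UMat> for argument 'img'
```

```bash
python3 - <<'E'
from h import *
import pickle
a=pickle.load(open('side13.pkl','rb'));b=pickle.load(open('side14.pkl','rb'))
f=lambda c:cv2.resize(c['frame'][258:293,400:470],None,fx=8,fy=8,interpolation=cv2.INTER_CUBIC)
o=np.ascontiguousarray(np.vstack([f(a),f(b)])[:,:,::-1])
for y in range(0,560,40): cv2.line(o,(0,y),(560,y),(0,255,255),1)
cv2.imwrite('pics/cmp.png',o)
E
```

```text
(no output)
```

View pics/cmp.png

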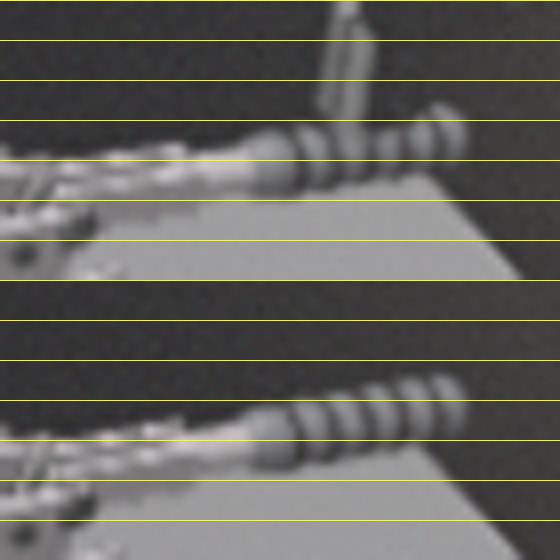

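drive_tool:
  deltas:
    - [[0.03, -0.03, 0], 0]
    - [[0.03, -0.03, 0], 0]
    - [[0.03, -0.03, 0], 0]
    - [[0.025, -0.025, 0], 0]
    - [[0.012, -0.012, -0.01], 0]
    - [[0, 0, -0.03], 0]
    - [[0, 0, -0.03], 0]
    - [[0, 0, 0], 0]

```text
time_s: 17.05
eef_pos: [0.6682, -0.093, 0.1517]
eef_rot: [-0.005, 0.099, 0.995, 0.002]
wrist_force: [-0.7, 0.7, -1.4]
opening: 0.001
```

drive_tool:
  deltas:
    - [[0.005, 0.005, -0.03], -0.01]
    - [[0, 0, -0.03], 0]
    - [[0, 0, -0.013], 0]
    - [[0, 0, -0.002], 0]

```text
time_s: 17.45
eef_pos: [0.6773, -0.0928, 0.078]
eef_rot: [-0.003, 0.106, 0.994, 0.001]
wrist_force: [-0.5, 0.1, 0.9]
opening: -0.001
```

```bash
python3 -c "
from st import *
st()"
```

```text
t 17.45 eef [ 0.6773 -0.0928  0.078 ] jig xy -0.1143 0.0012 yaw 2.9295 F [-0.5  0.1  0.9] Fjig 0.5 -0.0 op -0.001 q [-0.31  0.57  1.41  0.    1.16 -1.67]
```

drive_tool:
  deltas:
    - [[-0.003, 0.004, -0.005], 0.02]
    - [[0, 0, -0.004], 0]
    - [[0, 0, -0.002], 0]

```text
time_s: 17.75
eef_pos: [0.6767, -0.0898, 0.0705]
eef_rot: [-0.0, 0.095, 0.995, 0.001]
wrist_force: [-0.1, 0.7, -0.1]
opening: -0.002
```

drive_tool:
  deltas:
    - [[0, 0, -0.002], 0]

```text
time_s: 17.85
eef_pos: [0.6773, -0.0898, 0.0696]
eef_rot: [0.001, 0.095, 0.995, 0.001]
wrist_force: [-0.2, 0.3, -0.3]
opening: 0.003
```

drive_tool:
  deltas:
    - [[0, 0, -0.0015], 0]

```text
time_s: 17.95
eef_pos: [0.6778, -0.0898, 0.0688]
eef_rot: [0.001, 0.095, 0.995, 0.001]
wrist_force: [-0.4, -0.1, 0.2]
opening: 0.002
```

drive_tool:
  deltas:
    - [[-0.001, 0, -0.003], 0]
    - [[0, 0, -0.002], 0]

```text
time_s: 18.15
eef_pos: [0.6773, -0.09, 0.0645]
eef_rot: [0.002, 0.095, 0.995, 0.0]
wrist_force: [-0.4, -0.6, 0.6]
opening: -0.0
```

drive_tool:
  deltas:
    - [[0, 0, -0.002], 0]

```text
time_s: 18.25
eef_pos: [0.6773, -0.09, 0.0624]
eef_rot: [0.002, 0.095, 0.995, 0.0]
wrist_force: [0.6, 1.2, 0.5]
opening: -0.001
```

drive_tool:
  deltas:
    - [[0, 0, -0.002], 0]

```text
time_s: 18.35
eef_pos: [0.6776, -0.0901, 0.0609]
eef_rot: [0.003, 0.095, 0.995, 0.0]
wrist_force: [-2.3, 0.8, 8.7]
opening: -0.0
```

drive_tool:
  deltas:
    - [[0, 0, -0.002], 0]

```text
time_s: 18.45
eef_pos: [0.6777, -0.0902, 0.0601]
eef_rot: [0.003, 0.095, 0.995, 0.0]
wrist_force: [-6.5, 1.2, 12.9]
opening: -0.0
```

drive_tool:
  deltas:
    - [[0, 0, -0.003], 0]
    - [[0, 0, -0.003], 0]

```text
time_s: 18.65
eef_pos: [0.6779, -0.0902, 0.0588]
eef_rot: [0.002, 0.095, 0.996, -0.0]
wrist_force: [-10.0, 2.9, 19.6]
opening: 0.0
```

Same stiffness as before: it was already on its stop. Retreat and do the last checks.

drive_tool:
  deltas:
    - [[0, 0, 0.005], 0]
    - [[0, 0, 0.02], 0]
    - [[0, 0, 0.04], 0]
    - [[0, 0, 0.04], 0]
    - [[-0.01, 0.0, 0.04], 0]
    - [[-0.04, 0.0, 0.02], 0]
    - [[-0.04, 0, 0], 0]
    - [[-0.04, 0, 0], 0]
    - [[-0.04, 0, 0], 0]
    - [[0, 0, 0], 0]

```text
time_s: 19.65
eef_pos: [0.5005, -0.0893, 0.2287]
eef_rot: [0.002, 0.094, 0.996, -0.0]
wrist_force: [0.3, 0.4, 0.7]
opening: -0.004
```

drive_tool:
  deltas:
    - [[-0.04, 0, 0], 0]
    - [[-0.04, 0, 0], 0]
    - [[0, 0, 0], 0]
    - [[0, 0, 0], 0]

```text
time_s: 20.05
eef_pos: [0.4182, -0.0895, 0.2277]
eef_rot: [0.002, 0.095, 0.996, -0.0]
wrist_force: [-0.1, 0.1, -0.3]
opening: 0.002
```

```bash
python3 -c "
from st import *
import pickle
st()
for n in ['side','wrist']:
  c=camera(n); save(n,c,n+'15'); pickle.dump(c,open(n+'15.pkl','wb'))
  crop(c,*(((330,210,480,330),5.2,'s15c') if n=='side' else ((240,130,400,390),3,'w15c')))
"
```

```text
t 20.05 eef [ 0.4182 -0.0895  0.2277] jig xy 0.1413 0.0442 yaw 2.9521 F [-0.1  0.1 -0.3] Fjig 0.2 -0.0 op 0.002 q [-0.49 -0.17  1.96  0.    1.34 -1.87]
```

View pics/s15c.png

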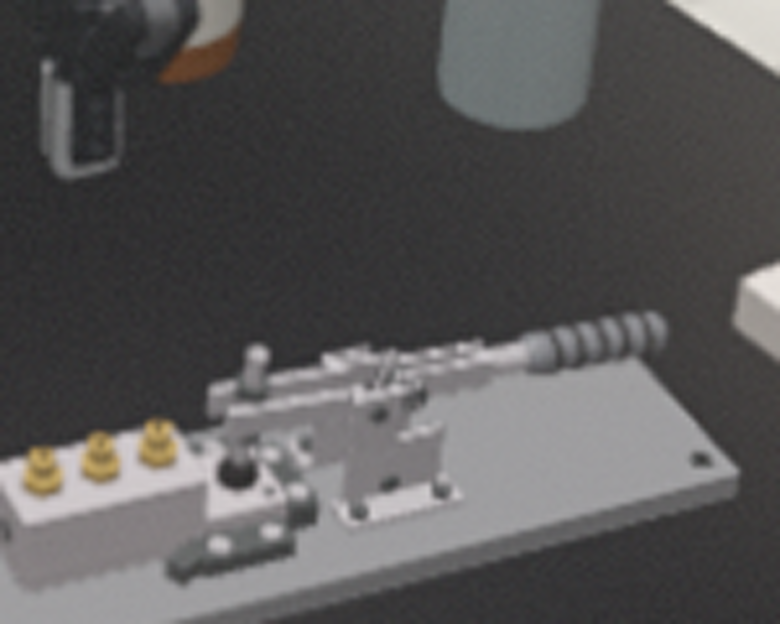

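View pics/wrist15.png

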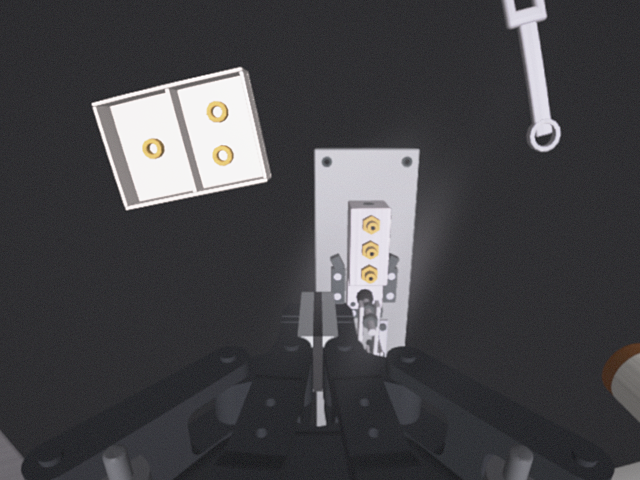

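View pics/side15.png

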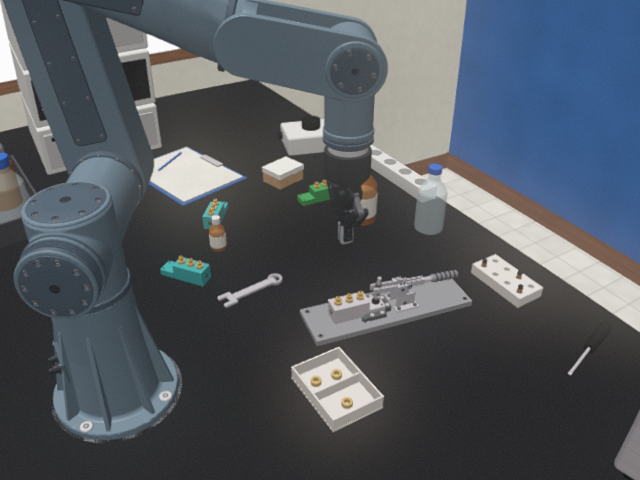

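```bash
python3 -c "
from bench import hand_in
print(hand_in())"
```

```text
the job is handed in; nothing more can be done
None
```

I gripped the plain aluminium block, slid it between the rails until it met the end stop, let go, and pushed the clamp handle over centre onto its stop. I then backed off and handed the job in at about 20 s; no verdict came back.

**Block position:** The wrist view after release put the tongue end at about jig x = 36 mm, 0.3–0.5 mm off the channel's middle. In the side view the fittings were at the same pixels before and after clamping, so the block did not move. The highest sideways wrist reading while seating it was about 9 N, with up to 10 N upwards.

**Clamp handle:** The force fell to almost nothing at dead centre, then rose hard, and I pressed to about 23 N. After letting go, the tip sprang back about 2 mm in the side view. I pressed it a second time to check: it was stiff again at the same height (TCP 61 mm), so I take it to be on its stop.

**What disagreed or went unmeasured:**
- The handle rests about 5 mm lower and 2–3° flatter in the side view than the nominal closed pose.
- The cameras disagreed by 2–3 mm on the jig's position across its width, so I aligned the block relative to the jig within each image.
- I could not measure the pad force directly; the pad is visibly down on the tongue.

The bystanders look unmoved in the final side view, the gripper is clear, and the wrist force reads about zero.

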